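Tip a mixing slab up on end at the bench stop and stand it in the drying rack

ROBOT

A 6-joint arm with a two-finger parallel gripper is mounted at the origin on the work surface. World frame = base frame: x ahead of the robot, y to its left, z up, the work surface at z = 0. Lengths are in m, angles in rad, forces in N, time in s.
With the tool pointing down it reaches from about 0.375 to 0.975 m from the base axis. Payload 3.8 kg.
Tool frame: the origin (TCP) lies between the finger pads; the fingertips stand 11 mm ahead of it and the grasp point (between the pads) lies 8 mm behind it; z points along the fingers, y is the line along which they close (so a half turn about z gives the same grasp; the last joint's range is limited). The gripper opens to 88 mm and grips with 3 to 60 N. Pads are 18 mm wide; open, the fingers measure 123 mm over their backs; the gripper's body (75 mm by 187 mm) begins 45 mm behind the grasp point.
Start: joints at [-1.203, 0.264, 1.604, -0, 1.274, -0.037], TCP at [0.266, -0.62, 0.25] pointing down, gripper open.
Joint ranges: [-2.63, 2.63], [-0.94, 2.18], [0.31, 2.57], [-1.31, 4.45], [0, 2.66], [-2.55, 2.55]. Speed limits (rad/s): [2.57, 2.57, 3.14, 3.14, 3.14, 3.14].

INTERFACE

Orientations are given as a rotation vector (axis times angle).
In Python, from station import bot gives the robot as it stands.
- The arm moves only by the tool step_arm, never from a script. Its argument "steps" is text: rows parted by semicolons, each of 6 numbers parted by spaces: the shift along the world's x, y, z in units of 0.02 m (1.0 is 0.02 m), then the turn, a rotation vector about the world's x, y, z in units of 10 degrees (1.0 is 10 degrees). In form: dx dy dz rx ry rz; .... A call has 1 to 12 rows; each row shifts and turns the commanded pose from where the row before left it; what a row does not reach is not made up. A row lasts 1/8 s, in which the tool goes at most 62.5 mm and 10.7 degrees, less where a joint would pass 70% of its speed; a pose out of reach is approached as far as the arm can. A call with a number of a shift or a turn outside -1 to 1 is refused whole. A call with a gripper value outside its range is refused whole. "jaw" is the finger opening in mm, from 0 to 88.1, set as the call begins (left out, the last holds). The fingers move at their own pace and stop on an object; "squeeze" is the grip in N (left out, the last holds). Time passes only in rows, so rows that do not move let the fingers close. It gives the time, the measured TCP pose, the force, the opening and the grip force at its end, in the units of the state.
- bot.observe(): the state, without advancing time (a new reading comes with each control period).
- bot.get_image(name): name is "scene" or "top" or "wrist"; returns a dict with "image" (480x640x3 uint8, red, green, blue), "intrinsics" (3x3 intrinsics, pixels), "k1" (the pictures are not rectified: a ray, as slopes to the right and down, at radius r is drawn at 1 + k1 r^2 times it, then the intrinsics apply), "T" (4x4, takes a point from camera to world coordinates). Camera axes: x right, y down, z forward; pixel columns grow to the right and rows downward; lengths in m; the calibration is good to about 2 mm. A picture is of the moment at which its call begins. There is no depth.
- bot.job_done(): hands the job in; it is judged then, once.
The state is a dict: "clock": time; "q": joint angles; "joint_velocities": joint speeds; "joint_torque": joint torques, N m; "ee_pos": TCP position; "orientation": TCP orientation; "contact_force": force on the tool from outside, world axes, zero at the start; "moment": the same for the moment, N m; "width": finger opening in m; "grip_force": force on a finger pad.
Only numpy, scipy, OpenCV 4.12 (cv2) and the standard library are available. Lean on these libraries where they do the work, as an engineer would, in place of code of your own. Each camera call takes 0.05 s, during which the arm holds its last target. There are 200 camera calls.

TASK

Push the white mixing slab that lies flat on the bench end-on against the bare metal stop and tip it up so that it pivots on that end; leave it standing there upright against the stop and let go. Then take it again by its two broad faces and stand it on end, centred, in the free (wider, empty) slot of the drying rack, and let go. Never drop the slab or let it fall over, and leave the small slab, the bowl, the plaster cast, the jar and the spatula where they are.

Things in the scene. Friction and masses are not known exactly. Their poses are not given: they have to be found in the camera images.
- slab: the mixing slab: a plain white ceramic plate, 100 long (its x) x 60 wide (its y) x 16 mm thick (its z), about 0.24 kg. Origin at the centre of its underside. It starts flat on the bench on the robot's side of the stop, its +x end nearer the stop (20 to 60 mm gap) and turned up to 0.2 rad from square to it. Standing up from that end its +x points down
- slab_centre (a point): centre of the mixing slab (half-way through its thickness), axes as the slab's. Held lightly (about 5 N) by its long edges near the free end it turns between the fingers as that end is raised; held with 15 N or more it does not, and comes up off the bench. Stood on end it is steady if let go within about 5 degrees of upright, and may rock faintly for a few seconds
- slab_foot (a point): centre of the slab's +x end face, the end nearer the stop, 50 mm from the slab's centre
- stop: the bench stop, a bare aluminium bar fixed to the bench, 140 long (its y) x 22 deep (x) x 40 mm high. Origin at bench level in the middle of its front face, the upright face towards the robot; its x points away from the robot, so the bar spans x = 0 to 22 mm. Behind it there are at least 50 mm of clear bench
- rack: the drying rack, fixed: white plastic base plate 170 (its x) x 90 (its y) x 8 mm high, origin at the centre of its underside. On it stand two pairs of upright steel dividers, each 4 thick, 70 long in y and 40 mm high (tops 48 mm above the bench). The slots run along the rack's y: the free one, 24 mm wide, at x = -40 mm, and one 16 mm wide at x = +40 mm that holds the small slab. It may stand on the left or the right of the stop
- free_slot (a point): centre of the free slot's floor, 8 mm above the bench, axes as the rack's: x across the slot (24 mm wide, so 4 mm spare each side of the slab), y along it (70 mm, open at both ends)
- small_slab: bystander: a smaller white slab, 55 x 65 high x 12 mm, standing loose in the other slot of the rack; its top is 73 mm above the bench. Origin at the centre of its lower edge
- bowl: bystander: dark rubber mixing bowl, 110 mm across the rim, 60 high, on the side of the stop away from the rack; origin at the centre of its underside
- cast: bystander: round plaster cast of a jaw, 68 mm across, 41 high, beyond the stop to one side; origin at the centre of its underside
- jar: bystander: amber glass jar, 56 mm across, 50 high, beyond the stop to the other side; origin at the centre of its underside
- spatula: bystander: a 170 mm spatula lying beyond the stop, under 25 mm high; origin at its middle
Mind the look-alikes: they are no part of the job. What is shaped like the slab but green or red is not meant.

How it is judged:
By the outcome, as a careful person would: the job done as asked, in the order asked, and still so for the second after the job is handed in, with the robot touching nothing.
It also fails if it takes over 56 s, if anything falls off the work surface, if the arm or the gripper's body presses on something with over 40 N, if the wrist force passes 120 N, or if a joint passes its speed limit or range.

## Working session

There is one attempt and no reset: what is moved stays moved. The work goes in short steps, Python scripts to look and compute and a tool call to move; the robot and the scene stay as the last step left them, time stands still between calls to the robot, and variables do not carry over. Pictures are saved under pics/ and viewed, at most 10 in all, crops included, and the job is handed in when it is done.

Besides the shell and the picture viewer there is one more tool, called as name(argument=value, ...) on one line, values as JSON. step_arm: Moves the arm, as the interface text tells. Shifts and turns lie within -1 to 1; 1 stands for 0.02 m of shift or 10 degrees of turn. Its arguments: {"type":"object","properties":{"steps":{"type":"string"},"jaw":{"type":"number"},"squeeze":{"type":"number"}},"required":["steps"]}

```bash
mkdir -p pics; ls; cat > h.py <<'E'
import numpy as np, cv2, pickle
from station import bot
def snap(name,tag):
    d=bot.get_image(name); pickle.dump(d,open(f'pics/{tag}.pkl','wb'))
    cv2.imwrite(f'pics/{tag}.png',d['image'][:,:,::-1]); return d
def load(tag): return pickle.load(open(f'pics/{tag}.pkl','rb'))
def w(d,uv,z):
    K=np.array(d['intrinsics'],float);T=np.array(d['T'])
    uv=np.atleast_2d(np.array(uv,float))
    xy=cv2.undistortPoints(uv[:,None],K,np.array([d['k1'],0,0,0.]))[:,0]
    r=np.c_[xy,np.ones(len(xy))]@T[:3,:3].T; o=T[:3,3]
    return o+r*((z-o[2])/r[:,2])[:,None]
def px(d,P):
    K=np.array(d['intrinsics'],float);T=np.linalg.inv(np.array(d['T']))
    return cv2.projectPoints(np.atleast_2d(np.array(P,float)),cv2.Rodrigues(T[:3,:3])[0],T[:3,3],K,np.array([d['k1'],0,0,0.]))[0][:,0]
E
python3 - <<'E'
from h import *
for n in('scene','top'):
    d=snap(n,n+'0');print(n,np.round(d['T'],3).tolist(),d['k1'])
print(bot.observe())
E
```

```text
pics
scene [[0.293, 0.745, -0.599, 1.122], [0.956, -0.222, 0.192, -0.19], [0.01, -0.629, -0.777, 0.782], [0.0, 0.0, 0.0, 1.0]] -0.07049185471536527
top [[-0.019, -0.984, 0.179, 0.316], [-1.0, 0.017, -0.01, -0.02], [0.007, -0.179, -0.984, 1.402], [0.0, 0.0, 0.0, 1.0]] -0.015301336721948885
{'clock': 0.1, 'q': array([-1.20286088e+00,  2.64664709e-01,  1.60518363e+00, -1.38157573e-05,
        1.27370529e+00, -3.69011219e-02]), 'joint_velocities': array([-0.0005263 , -0.00238424, -0.00108601,  0.0005508 , -0.00113756,
       -0.00075358]), 'joint_torque': array([ 3.22124451e-04, -5.03619182e+01, -3.58071005e+01,  7.30381231e-02,
        2.33064615e-02, -4.82110659e-05]), 'ee_pos': array([ 0.26564009, -0.61988315,  0.24855038]), 'orientation': array([-3.07555774e+00, -6.31199930e-01,  5.27651809e-04]), 'contact_force': array([-0.46801333, -0.29021121, -0.85029404]), 'moment': array([-0.00766935,  0.04897839, -0.01074665]), 'grip_force': 0.0, 'width': 0.08808618075902855}
```

View pics/top0.png

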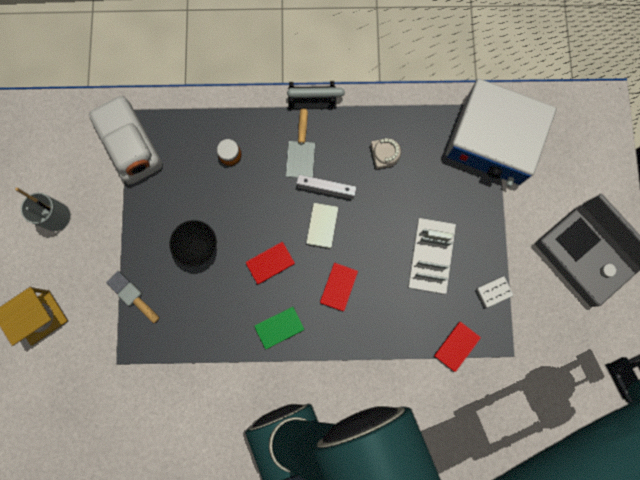

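View pics/scene0.png

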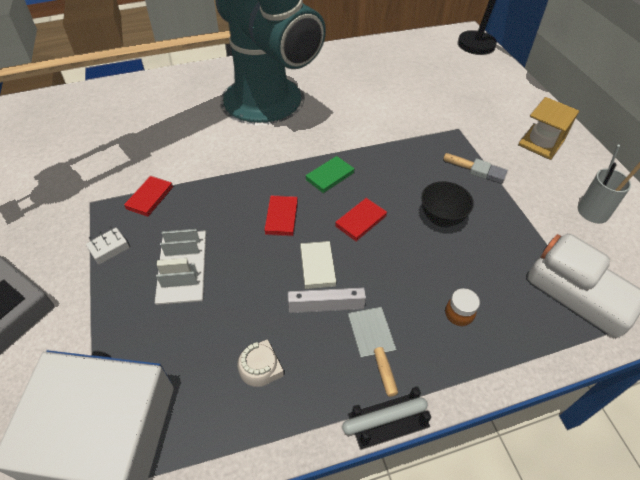

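The target is the plain white slab at top-view (322,225). These could be taken for it:
- Red plates at (271,262), (339,287) and (457,346).
- Green plate at (279,327).
- Small white slab in the rack at (436,240).
- White block at (494,292).

The stop is at (326,188). The rack is at (432,256), with its empty slot on the robot's side at about (431,272). I'll check with a close crop.

```bash
python3 - <<'E'
from h import *
d=load('top0');c=d['image'][165:305,280:480,::-1]
cv2.imwrite('pics/c1.png',cv2.resize(c,None,fx=4,fy=4,interpolation=cv2.INTER_CUBIC))
E
```

```text
(no output)
```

View pics/c1.png

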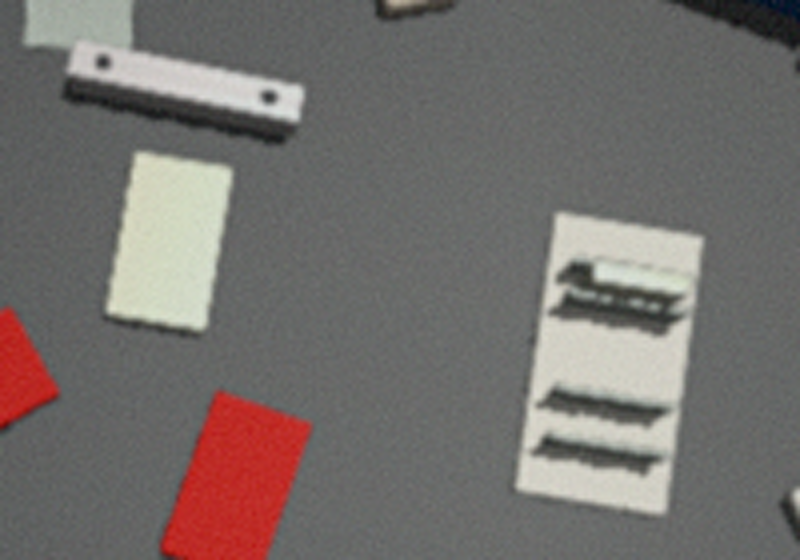

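```bash
python3 - <<'E'
from h import *
d=load('top0')
def f(n,c,z):
    P=w(d,(np.array(c)+.5)/4-.5+[280,165],z); print(n,np.round(P[:,:2],4).tolist(),'c',np.round(P[:,:2].mean(0),4))
    e=np.diff(np.r_[P,P[:1]],axis=0)[:,:2]; print('  len',np.round(np.linalg.norm(e,axis=1),4),'ang',np.round(np.arctan2(e[:,1],e[:,0]),3))
f('slab',[(135,152),(233,166),(206,328),(106,315)],.016)
f('stop',[(75,42),(303,86),(297,125),(68,80)],.04)
f('rack',[(556,212),(704,237),(667,515),(516,490)],.008)
E
```

```text
slab [[0.6391, -0.0021], [0.6296, -0.0604], [0.5321, -0.0424], [0.5409, 0.0164]] c [ 0.5854 -0.0222]
  len [0.0591 0.0991 0.0594 0.1   ] ang [-1.733  2.959  1.422 -0.186]
stop [[0.7009, 0.0321], [0.6718, -0.1021], [0.6482, -0.0979], [0.6777, 0.0364]] c [ 0.6746 -0.0329]
  len [0.1373 0.0239 0.1376 0.0235] ang [-1.784  2.967  1.354 -0.186]
rack [[0.5999, -0.2534], [0.5831, -0.3413], [0.4179, -0.3102], [0.4341, -0.2223]] c [ 0.5087 -0.2818]
  len [0.0895 0.1682 0.0894 0.1687] ang [-1.759  2.955  1.388 -0.185]
```

The crop confirms the slab: plain cream-white, corners at crop (135,152), (233,166), (206,328) and (106,315), measuring 100x59 mm. The stop measures 137x24 mm and the rack 169x89 mm, so both fit the sizes given. The slab's yaw is about -0.17, the stop's -0.21 and the rack's -0.186. Next I'll move above the free end.

step_arm(steps="0.5 1 0 0 0 -0.5;0.5 1 0 0 0 -0.5;0.5 1 0 0 0 -0.5;0.5 1 0 0 0 -0.5;0.5 1 0 0 0 -0.5;0.5 1 0 0 0 -0.5;0.5 1 0 0 0 -0.3;0.5 1 0 0 0 0;0.5 1 0 0 0 0;0.5 1 0 0 0 0;0.5 1 0 0 0 0;0.5 1 0 0 0 0", jaw=74, squeeze=5)

```text
clock: 1.6
ee_pos: [0.3865, -0.3791, 0.2498]
orientation: [3.13, -0.268, 0.0]
contact_force: [-0.2, -0.1, 0.2]
width: 0.074
grip_force: 0.0
```

step_arm(steps="0.5 1 0 0 0 0;0.5 1 0 0 0 0;0.5 1 0 0 0 0;0.5 1 0 0 0 0;0.5 1 0 0 0 0;0.5 1 0 0 0 0;0.5 1 0 0 0 0;0.5 1 0 0 0 0;0.5 1 0 0 0 0;0.5 1 -0.5 0 0 0;0.5 1 -0.5 0 0 0;0.5 1 -0.5 0 0 0")

```text
clock: 3.1
ee_pos: [0.5062, -0.139, 0.2196]
orientation: [3.13, -0.268, 0.001]
contact_force: [0.1, 1.4, 0.5]
width: 0.0742
grip_force: 0.0
```

step_arm(steps="0.3 1 -1 0 0 0;0.3 1 -1 0 0 0;0.3 1 -1 0 0 0;0.3 1 -1 0 0 0;0.3 1 -1 0 0 0;0.3 1 0 0 0 0;0 0.2 0 0 0 0;0 0 0 0 0 0")

```text
clock: 4.1
ee_pos: [0.5419, -0.0161, 0.12]
orientation: [3.13, -0.267, 0.001]
contact_force: [0.1, -0.5, 0.3]
width: 0.0742
grip_force: 0.0
```

```bash
python3 - <<'E'
from h import *
d=snap('wrist','w1');o=bot.observe();print(o['clock'],o['ee_pos'],o['orientation'],o['width'],o['contact_force'],np.round(d['T'],3).tolist())
E
```

```text
4.15 [ 0.54192847 -0.01654878  0.12014469] [ 3.12985057e+00 -2.67856224e-01  1.13182277e-03] 0.07375568845155393 [0.00618206 0.21615185 0.20803575] [[-0.17, -0.941, -0.292, 0.618], [-0.985, 0.162, 0.05, -0.029], [0.0, 0.296, -0.955, 0.255], [0.0, 0.0, 0.0, 1.0]]
```

View pics/w1.png

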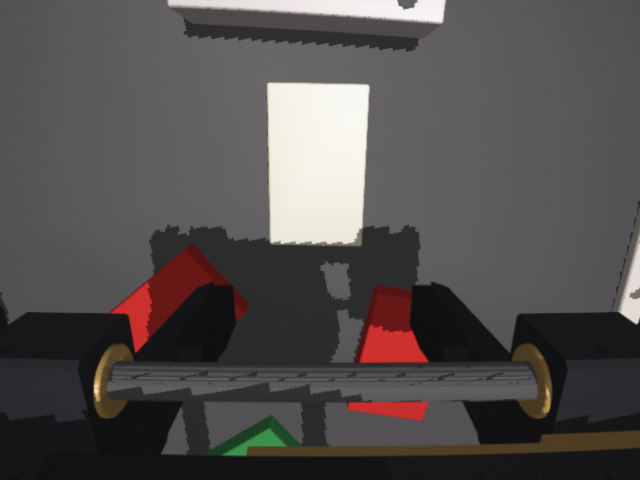

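The wrist view shows the slab with top corners (267,83), (369,86), (362,245) and (270,243). The stop's front top edge runs from (170,8) to (443,22). A red plate lies to the left, near (245,305).

```bash
python3 - <<'E'
from h import *
d=load('w1')
P=w(d,[(267,83),(369,86),(362,245),(270,243)],.016);S=w(d,[(170,8),(443,22)],.04);R=w(d,[(247,305),(192,245),(375,286)],.01)
for Q in(P,S,R):
    e=np.diff(np.r_[Q,Q[:1]],axis=0)[:,:2];print(np.round(Q[:,:2],4).tolist(),np.round(Q[:,:2].mean(0),4),np.round(np.linalg.norm(e,axis=1),4),np.round(np.arctan2(e[:,1],e[:,0]),3))
E
```

```text
[[0.6399, -0.0001], [0.6282, -0.0582], [0.5323, -0.0403], [0.5438, 0.0184]] [ 0.586 -0.02 ] [0.0592 0.0976 0.0599 0.0979] [-1.77   2.958  1.377 -0.19 ]
[[0.6816, 0.0378], [0.6516, -0.0965]] [ 0.6666 -0.0294] [0.1377 0.1377] [-1.791  1.351]
[[0.4996, 0.0453], [0.5494, 0.0716], [0.4989, -0.0453]] [0.516  0.0239] [0.0563 0.1274 0.0906] [ 0.487 -1.979  1.563]
```

step_arm(steps="0.34 0.13 0 0 0 -0.17;0 0 -1 0 0 0;0 0 -1 0 0 0;0 0 -1 0 0 0;0 0 -1 0 0 0;0 0 -0.6 0 0 0;0 0 -0.4 0 0 0;0 0 -0.3 0 0 0;0 0 0 0 0 0")

```text
clock: 5.28
ee_pos: [0.5486, -0.0138, 0.0136]
orientation: [3.126, -0.315, -0.0]
contact_force: [0.7, 0.5, 0.4]
width: 0.0738
grip_force: 0.0
```

step_arm(steps="0 0 0 0 0 0;0 0 0 0 0 0;0 0 0 0 0 0;0 0 0 0 0 0;0 0 0 0 0 0;0 0 0 0 0 0", jaw=50, squeeze=5)

```text
clock: 6.02
ee_pos: [0.5491, -0.0138, 0.0142]
orientation: [-3.126, 0.315, -0.002]
contact_force: [-1.4, 0.9, 5.8]
width: 0.0597
grip_force: 5.0
```

step_arm(steps="0.4 -0.087 0 0 0 -0.05;0.4 -0.087 0 0 0 -0.04;0.3 -0.065 0 0 0 0;0.1 -0.02 0 0 0 0;0.05 -0.01 0 0 0 0;0 0 0 0 0 0")

```text
clock: 6.78
ee_pos: [0.5733, -0.0193, 0.0133]
orientation: [3.123, -0.339, -0.001]
contact_force: [-1.6, -0.5, 0.5]
width: 0.06
grip_force: 5.0
```

step_arm(steps="0.05 -0.01 0 0 0 0;0.05 -0.01 0 0 0 0;0.05 -0.01 0 0 0 0;0 0 0 0 0 0")

```text
clock: 7.28
ee_pos: [0.5769, -0.0199, 0.0136]
orientation: [3.123, -0.339, 0.001]
contact_force: [0.6, -0.6, -1.5]
width: 0.0597
grip_force: 5.0
```

step_arm(steps="0.05 -0.01 0 0 0 0;0.05 -0.01 0 0 0 0;0.05 -0.01 0 0 0 0;0 0 0 0 0 0")

```text
clock: 7.78
ee_pos: [0.5792, -0.0203, 0.0135]
orientation: [-3.123, 0.34, 0.002]
contact_force: [-1.3, 0.8, -1.1]
width: 0.0598
grip_force: 5.0
```

```bash
python3 - <<'E'
from h import *
d=snap('wrist','w2');o=bot.observe();print(o['clock'],o['ee_pos'],o['contact_force'])
cv2.imwrite('pics/w2c.png',cv2.resize(d['image'][0:300,120:520,::-1],None,fx=2,fy=2))
E
```

```text
7.825 [ 0.5791749  -0.02030715  0.01348617] [-2.16179881  0.68357319 -1.86589275]
```

View pics/w2c.png

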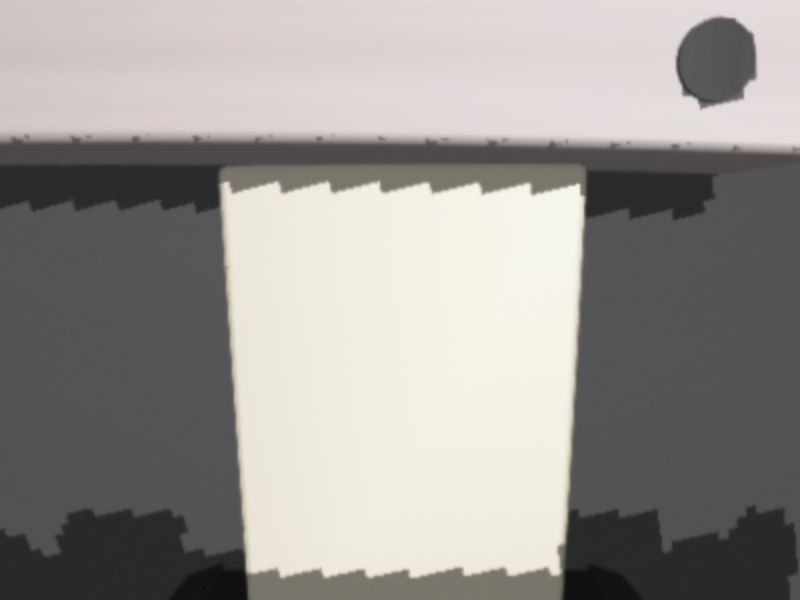

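The slab's end edge, crop (220,165)-(585,165), meets the foot of the stop's front face and runs parallel to it. I'll press slightly to confirm contact.

step_arm(steps="0.05 -0.01 0 0 0 0;0.05 -0.01 0 0 0 0;0 0 0 0 0 0")

```text
clock: 8.2
ee_pos: [0.5798, -0.0203, 0.0133]
orientation: [-3.123, 0.339, 0.006]
contact_force: [-5.7, 2.3, 0.7]
width: 0.06
grip_force: 5.0
```

```bash
python3 - <<'E'
import numpy as np
t=np.radians(np.r_[0:90:16j]);n=-88*np.cos(t)-8*np.sin(t);z=88*np.sin(t)+8*np.cos(t)
for a,dn,dz in zip(np.degrees(t[1:]),np.diff(n),np.diff(z)): print(round(a),f'{dn*.977/20:.2f} {-dn*.213/20:.2f} {dz/20:.2f} 0 0 0;')
E
```

```text
6 -0.02 0.00 0.46 0 0 0;
12 0.03 -0.01 0.45 0 0 0;
18 0.08 -0.02 0.43 0 0 0;
24 0.12 -0.03 0.41 0 0 0;
30 0.17 -0.04 0.39 0 0 0;
36 0.21 -0.05 0.36 0 0 0;
42 0.25 -0.05 0.33 0 0 0;
48 0.29 -0.06 0.30 0 0 0;
54 0.32 -0.07 0.26 0 0 0;
60 0.36 -0.08 0.22 0 0 0;
66 0.38 -0.08 0.17 0 0 0;
72 0.41 -0.09 0.13 0 0 0;
78 0.42 -0.09 0.08 0 0 0;
84 0.44 -0.10 0.03 0 0 0;
90 0.45 -0.10 -0.02 0 0 0;
```

Squeeze is at 5 N. I'll ease off the press slightly, tip to 48 degrees, then check.

step_arm(steps="-0.05 0.01 0 0 0 0;-0.02 0 0.46 0 0 0;0.03 -0.01 0.45 0 0 0;0.08 -0.02 0.43 0 0 0;0.12 -0.03 0.41 0 0 0;0.17 -0.04 0.39 0 0 0;0.21 -0.05 0.36 0 0 0;0.25 -0.05 0.33 0 0 0;0.29 -0.06 0.30 0 0 0;0 0 0 0 0 0")

```text
clock: 9.45
ee_pos: [0.6044, -0.026, 0.0771]
orientation: [-3.123, 0.34, -0.003]
contact_force: [-0.0, 0.1, -0.5]
width: 0.0596
grip_force: 5.0
```

```bash
python3 - <<'E'
from h import *
d=snap('scene','s2');o=bot.observe();print(o['clock'],o['ee_pos'],o['contact_force'],o['width'])
cv2.imwrite('pics/s2c.png',cv2.resize(d['image'][180:330,230:430,::-1],None,fx=4,fy=4,interpolation=2))
E
```

```text
9.5 [ 0.60383417 -0.02590256  0.07675917] [-0.74095726 -0.26195305  1.16172627] 0.059755567384335705
```

View pics/s2c.png

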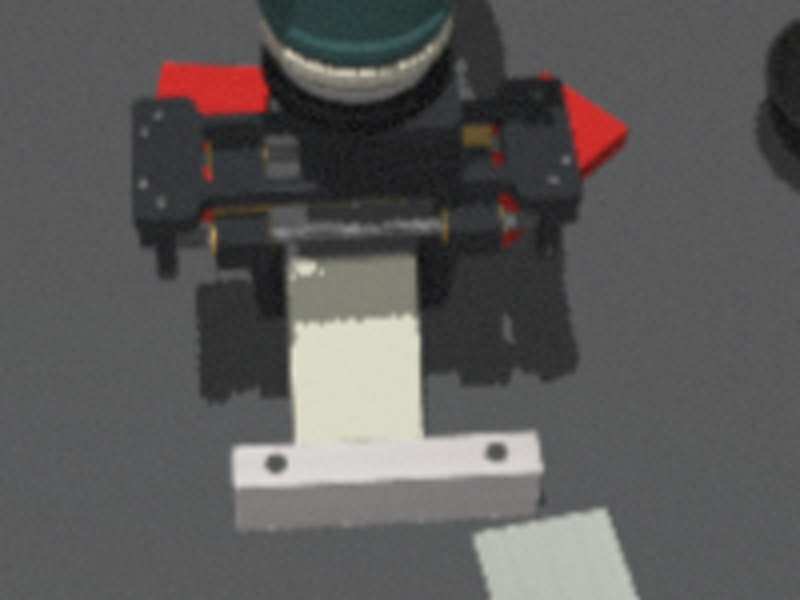

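The scene view shows the slab tilting between the fingers, with its foot hidden behind the stop's edge near crop (360,440). Forces are low, so I'll carry on.

step_arm(steps="0.32 -0.07 0.26 0 0 0;0.36 -0.08 0.22 0 0 0;0.38 -0.08 0.17 0 0 0;0.41 -0.09 0.13 0 0 0;0.42 -0.09 0.08 0 0 0;0 0 0 0 0 0;0.22 -0.05 0.02 0 0 0;0.22 -0.05 0.01 0 0 0;0 0 0 0 0 0")

```text
clock: 10.62
ee_pos: [0.6503, -0.0361, 0.0944]
orientation: [3.123, -0.339, 0.001]
contact_force: [-0.1, -0.5, 1.4]
width: 0.06
grip_force: 5.0
```

step_arm(steps="0.15 -0.03 0 0 0 0;0.1 -0.02 0 0 0 0;0 0 0 0 0 0")

```text
clock: 11.0
ee_pos: [0.6551, -0.0371, 0.0943]
orientation: [3.123, -0.34, 0.001]
contact_force: [0.0, 0.1, 1.2]
width: 0.06
grip_force: 5.0
```

step_arm(steps="0.06 -0.013 0 0 0 0;0.06 -0.013 0 0 0 0;0 0 0 0 0 0")

```text
clock: 11.38
ee_pos: [0.6573, -0.0376, 0.0941]
orientation: [3.123, -0.34, 0.0]
contact_force: [-1.0, -0.0, 1.8]
width: 0.06
grip_force: 5.0
```

step_arm(steps="0.05 -0.01 0 0 0 0;0.05 -0.01 0 0 0 0;0 0 0 0 0 0")

```text
clock: 11.75
ee_pos: [0.6592, -0.038, 0.094]
orientation: [3.123, -0.339, -0.0]
contact_force: [-0.5, -1.1, 1.5]
width: 0.06
grip_force: 5.0
```

```bash
python3 - <<'E'
from h import *
a=snap('scene','s3');b=snap('wrist','w3');o=bot.observe();print(o['clock'],o['ee_pos'],o['contact_force'])
A=cv2.resize(a['image'][190:310,270:400,::-1],(650,600),interpolation=2)[:,:]
A=cv2.resize(A,(433,400)); B=cv2.resize(b['image'][0:400,150:500,::-1],(350,400))
cv2.imwrite('pics/m3.png',np.hstack([A,B]))
E
```

```text
11.85 [ 0.65921058 -0.03798128  0.09400978] [-0.38013739 -0.5144312   0.77556673]
```

View pics/m3.png

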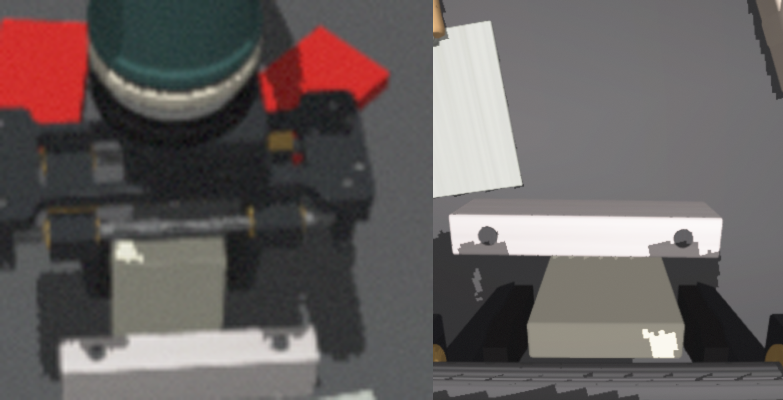

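```bash
cat > fit.py <<'E'
from h import *
from scipy.optimize import least_squares
def fit(d,pts,yaw=-.213,dz=0):
    # corners of free end: far-left, far-right, near-left, near-right (far = face to stop, left=+y)
    n=np.array([np.cos(yaw),np.sin(yaw),0]);t=np.array([-n[1],n[0],0]);k=np.array([0,0,1.])
    def C(p):
        a,b,th=p  # a=foot robot-side edge along n, th from flat
        s,c=np.sin(th),np.cos(th); o=a*n+b*t
        L=-c*n+s*k; T=s*n+c*k
        return np.array([o+.1*L+m*T+.03*q*t for m in(.016,0) for q in(1,-1)])
    r=least_squares(lambda p:(px(d,C(p))-pts).ravel(),[.63,.1,1.4])
    a,b,th=r.x;print('tilt',np.degrees(th),'foot near edge xy',a*n+b*t,'top mid',C(r.x).mean(0),'res',np.round(r.fun,1))
    return r.x
if __name__=='__main__':
    d=load('w3')
    S=w(d,[(450-283,255),(721-283,255)],.04);print('stop front edge',S)
    fit(d,np.array([(245,322),(400,322),(245,357),(400,357.)]))
E
python3 fit.py
```

```text
stop front edge [[ 0.68284099  0.04040239  0.04      ]
 [ 0.65239289 -0.09776703  0.04      ]]
tilt 92.90565426474303 foot near edge xy [ 0.64036078 -0.03348916  0.        ] top mid [ 0.65312453 -0.03624971  0.0994659 ] res [-1.9 -0.7  1.7 -1.3  0.6  1.5 -0.4  0.9]
```

```bash
python3 - <<'E'
from h import *
for tag,cols,r in(('w3',(260,290,320,345),(225,365)),('s3',(308,315,325,332),(250,300))):
    g=cv2.cvtColor(load(tag)['image'],cv2.COLOR_RGB2GRAY).astype(int)
    for c in cols:
        p=g[r[0]:r[1],c-2:c+3].mean(1);dd=np.diff(p);i=np.where(abs(dd)>4)[0];print(tag,c,[(int(r[0]+j+1),int(dd[j])) for j in i])
g=cv2.cvtColor(load('w3')['image'],cv2.COLOR_RGB2GRAY).astype(int)
for row in (262,280,300,315,318,326,335,350,356):
    p=g[row,200:450];dd=np.diff(p);i=np.where(abs(dd)>12)[0];print(row,[(int(201+j),int(dd[j])) for j in i])
E
```

```text
w3 260 [(254, -13), (255, -55), (256, -89), (257, -22), (271, 4), (272, 4), (275, 4), (277, 4), (278, 5), (280, 4), (281, 5), (322, 5), (323, 9), (324, 4), (356, -9), (357, -29), (358, -41), (359, -6)]
w3 290 [(254, -10), (255, -37), (256, -37), (257, -20), (258, -9), (259, -4), (322, 5), (323, 8), (324, 5), (357, -16), (358, -57), (359, -12), (364, 5)]
w3 320 [(255, -19), (256, -49), (257, -34), (258, -7), (259, -5), (322, 5), (323, 7), (324, 6), (357, -14), (358, -58), (359, -12), (364, 5)]
w3 345 [(255, -12), (256, -50), (257, -44), (258, -7), (322, 5), (323, 7), (324, 7), (357, -15), (358, -58), (359, -13), (364, 6)]
s3 308 [(251, 19), (252, 19), (256, 7), (257, 18), (259, -22), (260, -8), (261, 6), (262, 73), (263, 53), (264, 9), (265, 8), (267, -16), (268, -57), (269, -24), (270, -8), (290, 25), (291, 18), (293, 9), (294, 24), (295, 16)]
s3 315 [(251, 9), (255, 17), (256, 23), (257, 17), (259, -18), (260, -22), (261, -7), (262, 30), (263, 24), (270, -8), (289, 10), (290, 48), (291, 39)]
s3 325 [(251, 5), (255, 5), (256, 31), (257, 16), (258, -24), (259, -10), (260, -11), (261, 
[... 414 characters left out ...]
-30), (394, -28), (395, -23), (441, 16), (442, 32), (443, 21)]
315 [(246, 20), (247, 60), (248, 15), (398, -32), (399, -43)]
318 [(245, 17), (246, 61), (247, 16), (399, -33), (400, -41)]
326 [(243, 30), (244, 72), (245, 15), (401, -41), (402, -58), (403, -16)]
335 [(244, 39), (245, 56), (246, 16), (360, 59), (361, 32), (371, -26), (372, -49), (375, 45), (376, 30), (392, -31), (393, -62), (400, -37), (401, -49), (402, -25)]
350 [(243, 14), (245, 21), (246, 46), (247, 18), (368, 62), (369, 30), (390, -30), (391, -46), (395, -14), (399, -23), (402, -34), (403, -25)]
356 [(239, 16), (247, 40), (248, 17), (369, 18), (370, 61), (371, 23), (391, -47), (392, -47), (398, -15), (406, -36), (407, -31)]
```

```bash
python3 - <<'E'
from h import *
from scipy.optimize import least_squares
d=load('w3');e=load('s3')
yaw=-.213
n=np.array([np.cos(yaw),np.sin(yaw),0]);t=np.array([-n[1],n[0],0]);k=np.array([0,0,1.])
pts=np.array([(244.5,322.7),(401.5,322.7),(247,357.5),(399.5,357.5)])
def C(p):
    a,b,th=p;s,c=np.sin(th),np.cos(th);o=a*n+b*t;L=-c*n+s*k;T=s*n+c*k
    return np.array([o+l*L+m*T+.03*q*t for l,m in((.1,.016),(.1,0),(.05,.016)) for q in(1,-1)])
def res(p,ds=True):
    P=px(d,C(p));r=list((P[:4]-pts).ravel())
    for i,j,x in((0,4,265.5),(1,5,380.5)):
        f=(262-P[i,1])/(P[j,1]-P[i,1]);r.append(P[i,0]+f*(P[j,0]-P[i,0])-x)
    if ds: r.append(px(e,C(p)[:2])[:,1].mean()-269.7)
    return r
for ds in(0,1):
    r=least_squares(res,[.63,.1,1.4],args=(ds,));a,b,th=r.x
    print(np.degrees(th),'near foot n',a,'b',b,'top n',C(r.x)[:4].mean(0)@n,np.round(r.fun,1))
S=w(d,[(450-283,255.5),(721-283,255.5)],.04);print('stop n',S@n)
o=bot.observe();print('tcp n,t',o['ee_pos']@n,o['ee_pos']@t)
print('scene stop top front? pred px',px(e,np.array([S.mean(0)])))
E
```

```text
89.35263392582415 near foot n 0.6392573386453994 b 0.10238292581098588 top n 0.6461269851047335 [-1.3 -0.2  1.4 -0.8 -0.8  1.   0.8  0.4 -0.1 -0.1]
89.38028949284035 near foot n 0.6392190789693051 b 0.10238241683537402 top n 0.6461370332439628 [-1.3 -0.2  1.4 -0.8 -0.8  1.   0.8  0.4 -0.1 -0.1 -0.5]
stop n [0.65859006 0.65803888]
tcp n,t 0.6523421442020304 0.1022295913458377
scene stop top front? pred px [[324.90438241 289.85097428]]
```

The fit gives the slab at 89.4° and about 3 mm off the stop. I'll hold it firmly and slide it to contact.

step_arm(steps="0 0 0 0 0 0;0 0 0 0 0 0;0.05 -0.01 0 0 0 0;0.05 -0.01 0 0 0 0;0 0 0 0 0 0", squeeze=18)

```text
clock: 12.48
ee_pos: [0.6609, -0.0383, 0.0939]
orientation: [3.123, -0.339, -0.001]
contact_force: [-2.4, -0.2, 1.5]
width: 0.0597
grip_force: 18.0
```

step_arm(steps="0.05 -0.01 0 0 0 0;0 0 0 0 0 0")

```text
clock: 12.72
ee_pos: [0.662, -0.0385, 0.0938]
orientation: [3.123, -0.34, -0.001]
contact_force: [-0.9, -0.3, -0.9]
width: 0.0598
grip_force: 18.0
```

step_arm(steps="0.05 -0.01 0 0 0 0;0 0 0 0 0 0")

```text
clock: 12.98
ee_pos: [0.6628, -0.0387, 0.0938]
orientation: [-3.123, 0.34, 0.002]
contact_force: [-1.8, 0.6, -1.2]
width: 0.0596
grip_force: 18.0
```

step_arm(steps="0.05 -0.01 0 0 0 0;0 0 0 0 0 0")

```text
clock: 13.22
ee_pos: [0.6639, -0.0389, 0.0939]
orientation: [-3.123, 0.339, 0.001]
contact_force: [-2.8, -0.9, -1.3]
width: 0.0599
grip_force: 18.0
```

```bash
python3 - <<'E'
from h import *
d=snap('wrist','w4');o=bot.observe();print(o['clock'],o['ee_pos'],o['contact_force'],o['moment'])
g=cv2.cvtColor(d['image'],cv2.COLOR_RGB2GRAY).astype(int)
for c in (290,320,345):
    dd=np.diff(g[225:375,c-2:c+3].mean(1));print(c,[(226+int(j),int(dd[j])) for j in np.where(abs(dd)>4)[0]])
for row in (266,300,318,326,335,350):
    dd=np.diff(g[row,200:450]);print(row,[(int(201+j),int(dd[j])) for j in np.where(abs(dd)>12)[0]])
E
```

```text
13.275 [ 0.66391042 -0.03887519  0.09380807] [-3.29558162 -0.07013289 -1.02678476] [ 0.0780501   0.63927204 -0.11095578]
290 [(226, 25), (227, 9), (228, 4), (256, -10), (257, -43), (258, -22), (259, -10), (260, -20), (263, -4), (264, -5), (321, 6), (322, 9), (323, 5), (357, -15), (358, -59), (359, -13), (364, 4), (367, 8), (368, 16), (369, 6), (370, -8), (371, -9), (373, 11), (374, 10)]
320 [(226, 39), (227, 10), (228, 6), (256, -10), (257, -46), (258, -37), (259, -9), (260, -6), (264, -7), (321, 5), (322, 8), (323, 6), (357, -13), (358, -49), (359, -24), (364, 4), (367, 7), (368, 16), (369, 6), (370, -7), (371, -9), (373, 5), (374, -7)]
345 [(226, 49), (227, 16), (228, 7), (257, -5), (258, -31), (259, -61), (260, -13), (264, -5), (265, -4), (321, 4), (322, 9), (323, 7), (324, 4), (357, -11), (358, -39), (359, -33), (360, -5), (366, 5), (367, 7), (368, 15), (369, 6), (370, -5), (371, -9), (373, 11), (374, 9)]
266 [(266, 27), (267, 24), (379, -18), (380, -21), (435, -13), (438, 33)]
300 [(251, 23), (252, 22), (253, 36), (392, -24), (393, -28), (394, -18), (395, -15), (441, 28), (442, 39)]
318 [(245, 29), (246, 50), (247, 13), (399, -36), (400, -40), (401, -13)]
326 [(243, 24), (244, 75), (245, 16), (401, -44), (402, -56), (403, -15)]
335 [(244, 40), (245, 55), (246, 17), (357, 58), (358, 34), (362, -16), (363, -22), (364, 28), (379, -20), (380, -55), (384, 48), (385, 21), (395, -34), (396, -61), (400, -41), (401, -52), (402, -18)]
350 [(244, 19), (245, 40), (246, 32), (370, 13), (371, 66), (372, 24), (392, -28), (393, -56), (394, -17), (399, -22), (401, -22), (402, -28), (403, -23)]
```

```bash
python3 - <<'E'
from h import *
from scipy.optimize import least_squares
d=load('w4')
n=np.array([np.cos(.213),-np.sin(.213),0]);t=np.array([-n[1],n[0],0])
g=cv2.cvtColor(d['image'],cv2.COLOR_RGB2GRAY).astype(int)
pp=[]
for c in (180,200,220,240,270,290,310,330,345,360,400,420):
    p=g[230:285,c-2:c+3].mean(1);dd=np.diff(p);j=int(np.argmin(dd));pp.append((c,231+j-.5))
W=w(d,pp,.04);print(pp);print(np.round(W@n,4))
yaw=-.213
pts=np.array([(244.5,322),(401.5,322),(247,357.7),(399.5,357.7)]);k=np.array([0,0,1.])
def C(p):
    a,b,th=p;s,c=np.sin(th),np.cos(th);o=a*n+b*t;L=-c*n+s*k;T=s*n+c*k
    return np.array([o+l*L+m*T+.03*q*t for l,m in((.1,.016),(.1,0),(.05,.016)) for q in(1,-1)])
def res(p):
    P=px(d,C(p));r=list((P[:4]-pts).ravel())
    for i,j,x in((0,4,267),(1,5,379.5)):
        f=(266-P[i,1])/(P[j,1]-P[i,1]);r.append(P[i,0]+f*(P[j,0]-P[i,0])-x)
    return r
r=least_squares(res,[.63,.1,1.4]);print(np.degrees(r.x[2]),r.x,np.round(r.fun,1))
E
```

```text
[(180, 240.5), (200, 235.5), (220, 242.5), (240, 256.5), (270, 257.5), (290, 256.5), (310, 259.5), (330, 258.5), (345, 258.5), (360, 258.5), (400, 237.5), (420, 252.5)]
[0.6716 0.6743 0.6705 0.6628 0.6622 0.6627 0.661  0.6615 0.6615 0.6614
 0.6728 0.6646]
92.70629485923811 [0.63809169 0.10245814 1.61803008] [-0.7 -0.4  1.  -1.  -0.8  1.1  0.9  0.5 -0.3 -0.3]
```

```bash
python3 - <<'E'
from h import *
c=load('w4')['image'][215:375,160:450,::-1]
b=load('w3')['image'][215:375,160:450,::-1]
s=np.vstack([cv2.resize(x,(544,300),interpolation=2) for x in(b,c)])
cv2.imwrite('pics/m4.png',cv2.convertScaleAbs(s,alpha=1.6))
E
```

```text
(no output)
```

View pics/m4.png

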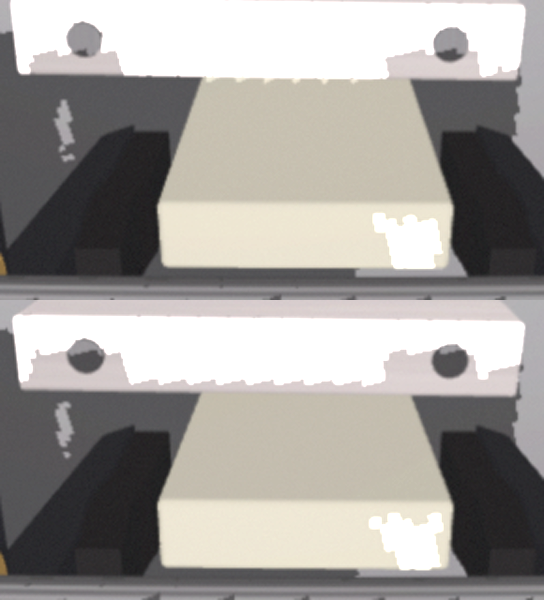

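```bash
cat > fit2.py <<'E'
from h import *
from scipy.optimize import least_squares
n=np.array([np.cos(.213),-np.sin(.213),0]);t=np.array([-n[1],n[0],0]);k=np.array([0,0,1.])
def sub(g,rows,c0,c1,sgn):   # subpixel column of strongest edge per row
    o=[]
    for r in rows:
        dd=sgn*np.diff(g[r-1:r+2,c0:c1].mean(0));dd[dd<8]=0;o.append((c0+.5+(dd*np.arange(len(dd))).sum()/dd.sum(),r))
    return o
def rowedge(g,cols,r0,r1,sgn):
    o=[]
    for c in cols:
        dd=sgn*np.diff(g[r0:r1,c-2:c+3].mean(1));dd[dd<3]=0;o.append((c,r0+.5+(dd*np.arange(len(dd))).sum()/dd.sum()))
    return o
def C(p):
    a,b,th,yw=p;n=np.array([np.cos(yw),np.sin(yw),0]);t=np.array([-n[1],n[0],0]);s,c=np.sin(th),np.cos(th);o=np.array([.64,-.035,0])+a*n+b*t;L=-c*n+s*k;T=s*n+c*k
    return np.array([o+l*L+m*T+.03*q*t for l,m in((.1,.016),(.1,0),(.05,.016)) for q in(1,-1)])
def ld(P,Q,pts):
    v=Q-P;v=v/np.hypot(*v);x=np.array(pts)-P;return x[:,0]*v[1]-x[:,1]*v[0]
def run(tag,rlo):
    d=load(tag);g=cv2.cvtColor(d['image'],cv2.COLOR_RGB2GRAY).astype(float)
    far=rowedge(g,range(260,340,5),317,330,1);near=rowedge(g,range(265,340,5),350,363,-1)
    rows=range(rlo,318,4);Le=sub(g,rows,238,275,1);Ri=sub(g,rows,375,410,-1)
    def res(p):
        P=px(d,C(p));return np.r_[ld(P[0],P[1],far),ld(P[2],P[3],near),ld(P[0],P[4],Le),ld(P[1],P[5],Ri)]
    r=least_squares(res,[0,0,1.55,-.21],loss='soft_l1');J=r.jac;cov=np.linalg.inv(J.T@J)
    a,b,th,yw=r.x;top=C(r.x)[:4].mean(0);ft=np.array([.64,-.035,0])+a*np.array([np.cos(yw),np.sin(yw),0])+b*np.array([-np.sin(yw),np.cos(yw),0])
    print(tag,'tilt',np.degrees(th),'yaw',yw,'near foot n',ft@n,'top n',top@n,'rms',np.sqrt((r.fun**2).mean()),'sd tilt',np.degrees(cov[2,2]**.5))
if __name__=='__main__':
    run('w3',264);run('w4',274)
    print('stop w4',w(load('w4'),[(170,262),(436,266.5)],.04)@n,'w3',w(load('w3'),[(170,254.5),(436,257)],.04)@n)
E
python3 fit2.py
```

```text
w3 tilt 89.42225870133547 yaw -0.23058194605330234 near foot n 0.6390462095983627 top n 0.6460363906353369 rms 0.7095368995060674 sd tilt 0.429556934543235
w4 tilt 91.81979204032001 yaw -0.23262082763572878 near foot n 0.6397362938213343 top n 0.6509057109967233 rms 0.7052418023956263 sd tilt 0.551165831465816
stop w4 [0.65977033 0.65669935] w3 [0.65914433 0.65721016]
```

The stop edge is at about row 264 and the slab face is nearly parallel to it. The foot seems to be at the stop and the slab is now about upright. I'll make one more small push to feel for face contact.

step_arm(steps="0.04 -0.01 0 0 0 0;0 0 0 0 0 0")

```text
clock: 13.52
ee_pos: [0.665, -0.0391, 0.0939]
orientation: [-3.123, 0.34, 0.0]
contact_force: [-3.0, -0.4, -1.0]
width: 0.0597
grip_force: 18.0
```

step_arm(steps="0.04 -0.01 0 0 0 0;0 0 0 0 0 0")

```text
clock: 13.78
ee_pos: [0.6658, -0.0393, 0.0939]
orientation: [-3.123, 0.339, 0.0]
contact_force: [-2.6, 0.4, -2.9]
width: 0.06
grip_force: 18.0
```

```bash
python3 - <<'E'
from fit2 import *
fs=[]
for i in range(4):
    d=snap('wrist','w5'); o=bot.observe();fs.append(np.r_[o['contact_force'],o['moment']])
print(o['clock'],o['ee_pos'],o['ee_pos']@n,np.round(np.mean(fs,0),2),np.round(np.std(fs,0),2))
run('w5',282)
g=cv2.cvtColor(d['image'],cv2.COLOR_RGB2GRAY).astype(float)
for c in(240,290,320,350): dd=np.diff(g[245:300,c-2:c+3].mean(1));print(c,[(246+int(j),int(dd[j])) for j in np.where(abs(dd)>8)[0]])
s=snap('scene','s5');gs=cv2.cvtColor(s['image'],cv2.COLOR_RGB2GRAY).astype(float)
for c in(315,325): dd=np.diff(gs[250:312,c-2:c+3].mean(1));print('s',c,[(251+int(j),int(dd[j])) for j in np.where(abs(dd)>4)[0]])
E
```

```text
13.975 [ 0.66577523 -0.03928563  0.09395726] 0.6590341755729842 [-2.63  0.56 -2.37  0.13  0.56 -0.1 ] [0.23 0.21 0.16 0.03 0.03 0.02]
w5 tilt 92.59324560533577 yaw -0.23179334091323908 near foot n 0.6402555828799553 top n 0.6527697021845701 rms 0.6223395474375163 sd tilt 0.6377226917740193
240 [(256, -8), (257, -25), (258, -12), (259, -19), (260, -23), (261, -17), (266, -13), (267, -26), (268, -25), (285, -14), (286, -8)]
290 [(256, -9), (257, -38), (259, -12), (260, -35)]
320 [(256, -9), (257, -42), (258, -20), (259, -10), (260, -21)]
350 [(257, -33), (258, -47), (259, -11)]
s 315 [(252, -4), (253, 4), (254, 8), (255, 6), (258, 6), (259, 21), (260, 27), (262, -25), (263, -10), (264, -4), (265, 30), (266, 23), (291, 5), (292, 26), (293, 45), (294, 23), (300, -29), (301, -55), (302, -5), (311, -12)]
s 325 [(254, 10), (258, 6), (259, 18), (260, 23), (262, -17), (263, -14), (264, 24), (265, 28), (266, 5), (273, -8), (291, 16), (292, 48), (293, 32), (299, -16), (300, -41), (301, -28), (302, -4), (310, -8), (311, -14)]
```

Fz is -2.4 N, which is the slab's own weight, so the grip carries it while its foot is blocked by the stop. I'll relax the squeeze to let it settle, then see.

step_arm(steps="0 0 -0.02 0 0 0;0 0 -0.02 0 0 0;0 0 0 0 0 0;0.04 -0.01 0 0 0 0;0 0 0 0 0 0", squeeze=4)

```text
clock: 14.65
ee_pos: [0.6671, -0.0396, 0.0939]
orientation: [-3.123, 0.34, -0.001]
contact_force: [-2.3, 0.0, 1.4]
width: 0.0598
grip_force: 4.0
```

```bash
python3 - <<'E'
from fit2 import *
d=snap('wrist','w6'); o=bot.observe()
print(o['clock'],o['ee_pos'],o['ee_pos']@n,np.round(o['contact_force'],1),np.round(o['moment'],2))
run('w6',282)
E
```

```text
14.7 [ 0.66706777 -0.03957297  0.09385875] 0.6603582439801394 [-0.2  1.   1.8] [ 0.15  0.2  -0.12]
w6 tilt 93.57118934434521 yaw -0.23085327042226508 near foot n 0.639928168792416 top n 0.6541392353915118 rms 0.6504333059289712 sd tilt 0.6498856068630234
```

```bash
python3 - <<'E'
from fit2 import *
s=snap('scene','s6')
for tag in('s3','s5','s6'):
    d=load(tag);gs=cv2.cvtColor(d['image'],cv2.COLOR_RGB2GRAY).astype(float)
    p=gs[262:315,312:328]; # follow slope of edges ~ -0.08
    rows=[]
    m=np.mean([np.roll(p[:,i],round((i-8)*.07)) for i in range(16)],axis=0)
    dd=np.diff(m);print(tag,[(263+int(j),round(float(dd[j]),1)) for j in np.where(abs(dd)>2)[0]])
    top=w(d,[(320,263+x) for x in(6,7,8,9,10,11,12)],.1)@n
    st=w(d,[(320,r) for r in(288,289,290,291,292,293,299,300,301)],.04)@n
    print(np.round(top,4),'stop rows288..',np.round(st,4))
E
```

```text
s3 [(263, 14.3), (265, 2.7), (266, 3.1), (269, -2.7), (270, -3.8), (288, 2.1), (289, 18.6), (290, 43.9), (291, 31.1), (299, -9.0), (300, -35.0), (301, -41.2), (302, -5.6), (309, -2.1), (310, -4.4), (311, -12.6), (312, -11.8), (313, -2.1)]
[0.6537 0.6558 0.6579 0.66   0.6621 0.6641 0.6662] stop rows288.. [0.6536 0.6558 0.6579 0.6601 0.6622 0.6644 0.6771 0.6792 0.6813]
s5 [(263, -15.7), (264, 8.5), (265, 29.2), (266, 14.2), (267, 2.2), (273, -5.9), (289, -2.6), (290, -2.5), (291, 10.7), (292, 39.7), (293, 40.2), (294, 11.7), (299, -7.9), (300, -35.2), (301, -41.8), (302, -5.1), (310, -4.1), (311, -13.3), (312, -12.3)]
[0.6537 0.6558 0.6579 0.66   0.6621 0.6641 0.6662] stop rows288.. [0.6536 0.6558 0.6579 0.6601 0.6622 0.6644 0.6771 0.6792 0.6813]
s6 [(263, -15.6), (264, -15.8), (265, 21.4), (266, 28.4), (267, 5.6), (269, 2.3), (270, 2.2), (272, -2.7), (273, -3.8), (274, -7.1), (289, -3.8), (291, 4.3), (292, 20.1), (293, 43.1), (294, 31.2), (295, 4.4), (299, -8.2), (300, -35.2), (301, -40.7), (302, -6.3), (310, -4.9), (311, -13.3), (312, -11.6)]
[0.6537 0.6558 0.6579 0.66   0.6621 0.6641 0.6662] stop rows288.. [0.6536 0.6558 0.6579 0.6601 0.6622 0.6644 0.6771 0.6792 0.6813]
```

Both cameras agree that the far top edge is about 5 mm past the stop's plane, while the foot stuck about 2-3 mm short of it. I'll bring the slab back to upright with a light grip, then slide it in with a much firmer one.

step_arm(steps="-0.1 0.02 0 0 0 0;-0.1 0.02 0 0 0 0;-0.1 0.02 0 0 0 0;-0.04 0.01 0 0 0 0;0 0 0 0 0 0", squeeze=4)

```text
clock: 15.38
ee_pos: [0.66, -0.0382, 0.0936]
orientation: [3.123, -0.339, 0.001]
contact_force: [-0.1, -0.2, 3.3]
width: 0.06
grip_force: 4.0
```

```bash
cat > chk.py <<'E'
import sys
from fit2 import *
tag,r=sys.argv[1],int(sys.argv[2])
d=snap('wrist','w'+tag); s=snap('scene','s'+tag);o=bot.observe()
print(o['clock'],o['ee_pos'],o['ee_pos']@n,np.round(o['contact_force'],1),np.round(o['moment'],2))
try: run('w'+tag,r)
except Exception as e: print(e)
gs=cv2.cvtColor(s['image'],cv2.COLOR_RGB2GRAY).astype(float);p=gs[262:315,312:328]
m=np.mean([np.roll(p[:,i],round((i-8)*.07)) for i in range(16)],axis=0);dd=np.diff(m[5:17])
print([(268+int(j),round(float(x),1)) for j,x in enumerate(dd)])
dd=np.minimum(dd,0);row=267.5+(dd*np.arange(len(dd))).sum()/dd.sum();print('far top row',row,'n',w(s,[(320,row)],.1)@n)
E
python3 chk.py 7 272
```

```text
15.475 [ 0.66000225 -0.03822613  0.0935592 ] 0.653167684900922 [-1.  -0.7  3.6] [-0.09  0.03 -0.03]
w7 tilt 91.27788464525233 yaw -0.23397799916059275 near foot n 0.6364686563460253 top n 0.6466945607268013 rms 0.7505769192129327 sd tilt 0.49323467045760044
[(268, -1.8), (269, -1.5), (270, -5.4), (271, -0.4), (272, -1.0), (273, 0.9), (274, -1.1), (275, 0.3), (276, 0.4), (277, -0.1), (278, -0.1)]
far top row 269.77624309392263 n [0.65529598]
```

step_arm(steps="0 0 0 0 0 0;0 0 0 0 0 0;0 0 0.02 0 0 0;0 0 0.02 0 0 0;0.05 -0.01 0 0 0 0;0 0 0 0 0 0", squeeze=45)

```text
clock: 16.23
ee_pos: [0.6603, -0.0383, 0.0936]
orientation: [-3.123, 0.339, 0.002]
contact_force: [-0.6, -0.1, -0.0]
width: 0.0595
grip_force: 45.0
```

step_arm(steps="0.05 -0.01 0 0 0 0;0.05 -0.01 0 0 0 0;0 0 0 0 0 0")

```text
clock: 16.6
ee_pos: [0.6627, -0.0386, 0.0936]
orientation: [-3.123, 0.339, 0.001]
contact_force: [-0.5, 0.6, -1.7]
width: 0.0596
grip_force: 45.0
```

step_arm(steps="0.05 -0.01 0 0 0 0;0 0 0 0 0 0")

```text
clock: 16.85
ee_pos: [0.6635, -0.0387, 0.0936]
orientation: [-3.123, 0.34, 0.002]
contact_force: [-1.2, 0.7, -1.3]
width: 0.0593
grip_force: 45.0
```

step_arm(steps="0.05 -0.01 0 0 0 0;0 0 0 0 0 0")

```text
clock: 17.1
ee_pos: [0.664, -0.0389, 0.0937]
orientation: [-3.123, 0.34, 0.003]
contact_force: [-2.2, 1.4, -1.6]
width: 0.0596
grip_force: 45.0
```

```bash
python3 chk.py 8 278
```

```text
17.2 [ 0.66411368 -0.03887986  0.09368271] 0.6573243999600257 [-3.4  1.9 -0.6] [ 0.37  0.77 -0.11]
w8 tilt 91.55490107114613 yaw -0.2332571882665553 near foot n 0.640146214898098 top n 0.6508545529095274 rms 0.6821059821681421 sd tilt 0.5963377950048008
[(268, -0.4), (269, 0.0), (270, 0.6), (271, -0.6), (272, -6.1), (273, -0.4), (274, 0.1), (275, 0.1), (276, -0.2), (277, -0.2), (278, 0.1)]
far top row 271.515625 n [0.65895596]
```

step_arm(steps="0.05 -0.01 0 0 0 0;0 0 0 0 0 0")

```text
clock: 17.45
ee_pos: [0.6647, -0.0391, 0.0937]
orientation: [-3.123, 0.34, 0.004]
contact_force: [-5.2, 2.6, -0.1]
width: 0.0593
grip_force: 45.0
```

It's in contact, with the force rising to about 6 N. I'll ease off the press, settle the slab on the bench and open the fingers.

step_arm(steps="-0.06 0.013 0 0 0 0;0 0 -0.03 0 0 0;0 0 0 0 0 0")

```text
clock: 17.82
ee_pos: [0.6644, -0.039, 0.0937]
orientation: [-3.123, 0.34, 0.001]
contact_force: [-4.6, 2.3, -0.2]
width: 0.0594
grip_force: 45.0
```

step_arm(steps="0 0 0 0 0 0;0 0 0 0 0 0;0 0 -0.02 0 0 0;0 0 0 0 0 0", squeeze=3)

```text
clock: 18.32
ee_pos: [0.6655, -0.0394, 0.0938]
orientation: [3.123, -0.339, 0.003]
contact_force: [-0.1, 0.1, 0.7]
width: 0.0598
grip_force: 3.0
```

```bash
python3 chk.py 9 278
```

```text
18.425 [ 0.66541597 -0.03936619  0.09385708] 0.6587000666177468 [-0.3  0.3  0.9] [-0.11 -0.    0.04]
w9 tilt 92.63983877315579 yaw -0.23227708981322664 near foot n 0.6397699125406355 top n 0.6523648402034199 rms 0.7100868917022563 sd tilt 0.6285524202351085
[(268, 0.8), (269, -0.6), (270, 0.3), (271, 0.4), (272, -2.5), (273, -5.1), (274, -0.7), (275, -0.1), (276, 0.3), (277, -0.2), (278, 0.4)]
far top row 272.1506849315069 n [0.6602873]
```

step_arm(steps="-0.1 0.02 0 0 0 0;-0.1 0.02 0 0 0 0;-0.04 0.01 0 0 0 0;0 0 0 0 0 0", squeeze=4)

```text
clock: 18.92
ee_pos: [0.6602, -0.0382, 0.0936]
orientation: [3.123, -0.339, 0.002]
contact_force: [0.2, -0.7, 3.7]
width: 0.0598
grip_force: 4.0
```

```bash
python3 chk.py 10 272
```

```text
19.025 [ 0.66027506 -0.03821271  0.09362161] 0.6534314896470151 [ 0.  -0.1  4.6] [-0.19 -0.05  0.05]
w10 tilt 90.71359964431065 yaw -0.236196151755695 near foot n 0.6375347380764195 top n 0.6467770647169541 rms 0.7432117010730654 sd tilt 0.5036716818135769
[(268, -2.2), (269, -0.5), (270, -7.4), (271, -0.2), (272, 0.6), (273, -0.4), (274, -0.4), (275, 0.2), (276, -0.1), (277, 0.1), (278, -0.2)]
far top row 269.47802197802196 n [0.65466646]
```

step_arm(steps="0 0 0 0 0 0;0 0 0 0 0 0;0 0 0.03 0 0 0;0 0 0.03 -0.026 -0.117 0;0.05 -0.01 0 0 0 0;0 0 0 0 0 0", squeeze=45)

```text
clock: 19.77
ee_pos: [0.6599, -0.0381, 0.0938]
orientation: [3.121, -0.339, 0.03]
contact_force: [-0.9, -0.4, 3.8]
width: 0.0597
grip_force: 45.0
```

step_arm(steps="0.05 -0.01 0 0 0 0;0 0 0 0 0 0")

```text
clock: 20.02
ee_pos: [0.6611, -0.0383, 0.0937]
orientation: [3.121, -0.339, 0.03]
contact_force: [-2.9, 0.2, 2.2]
width: 0.0596
grip_force: 45.0
```

step_arm(steps="0.05 -0.01 0 0 0 0;0 0 0 0 0 0")

```text
clock: 20.27
ee_pos: [0.6625, -0.0385, 0.0937]
orientation: [3.121, -0.339, 0.031]
contact_force: [-1.3, 0.2, -0.4]
width: 0.0594
grip_force: 45.0
```

step_arm(steps="0.04 -0.01 0 0 0 0;0 0 0 0 0 0")

```text
clock: 20.52
ee_pos: [0.663, -0.0386, 0.0937]
orientation: [3.121, -0.34, 0.03]
contact_force: [-3.1, 2.2, -0.6]
width: 0.0598
grip_force: 45.0
```

step_arm(steps="0.04 -0.01 0 0 0 0;0 0 0 0 0 0")

```text
clock: 20.78
ee_pos: [0.6633, -0.0387, 0.0937]
orientation: [3.121, -0.34, 0.028]
contact_force: [-4.6, 3.4, 0.2]
width: 0.0594
grip_force: 45.0
```

```bash
python3 chk.py 11 278
```

```text
20.875 [ 0.66331939 -0.03868009  0.09371867] 0.6565058248826652 [-5.2  2.7  0.1] [ 0.41  1.01 -0.14]
w11 tilt 90.66601384849976 yaw -0.23514204154760834 near foot n 0.6408131404442298 top n 0.6499727414452738 rms 0.7465666710618333 sd tilt 0.613048089294036
[(268, -0.3), (269, -4.3), (270, 0.6), (271, -1.5), (272, -4.1), (273, -0.6), (274, 0.4), (275, -0.2), (276, -0.4), (277, 0.3), (278, 0.7)]
far top row 270.3858695652174 n [0.65658101]
```

Contact is now at the foot with the slab at about 90°. I'll relieve the press and release.

step_arm(steps="-0.08 0.017 0 0 0 0;0 0 0 0 0 0")

```text
clock: 21.12
ee_pos: [0.6626, -0.0386, 0.0938]
orientation: [3.121, -0.339, 0.032]
contact_force: [-2.5, 1.0, -3.2]
width: 0.0591
grip_force: 45.0
```

step_arm(steps="0 0 0 0 0 0;0 0 -0.03 0 0 0;0 0 0 0 0 0", squeeze=3)

```text
clock: 21.5
ee_pos: [0.6635, -0.039, 0.094]
orientation: [3.12, -0.339, 0.035]
contact_force: [-0.3, 0.5, -1.6]
width: 0.0599
grip_force: 3.0
```

```bash
python3 chk.py 12 278
```

```text
21.6 [ 0.66332147 -0.03891615  0.09398433] 0.6565577610025747 [-0.6  0.2 -4. ] [ 0.06  0.01 -0.05]
w12 tilt 90.75217005415894 yaw -0.23429640657573805 near foot n 0.6409105353550625 top n 0.6502204810933747 rms 0.7270614882652595 sd tilt 0.6312249431459187
[(268, -3.0), (269, -1.1), (270, 0.7), (271, -2.4), (272, -3.9), (273, -0.8), (274, -0.2), (275, 0.2), (276, -0.9), (277, 1.0), (278, -0.1)]
far top row 270.5050505050505 n [0.65683195]
```

step_arm(steps="0 0 -0.03 0 0 0;0 0 -0.02 0 0 0;0 0 0 0 0 0")

```text
clock: 21.98
ee_pos: [0.6637, -0.039, 0.0939]
orientation: [3.121, -0.339, 0.036]
contact_force: [-0.4, -0.9, 4.0]
width: 0.0598
grip_force: 3.0
```

step_arm(steps="0 0 0 0 0 0;0 0 0 0 0 0;0 0 0 0 0 0;0 0 0 0 0 0;0 0 0 0 0 0", jaw=76)

```text
clock: 22.6
ee_pos: [0.6628, -0.0387, 0.0926]
orientation: [3.121, -0.339, 0.032]
contact_force: [-0.0, -0.6, 0.5]
width: 0.0762
grip_force: 0.0
```

```bash
python3 chk.py 13 278
```

```text
22.7 [ 0.66280073 -0.03875503  0.09265057] 0.6560147272002365 [ 0.  -0.8 -0.9] [ 0.06 -0.04  0.01]
w13 tilt 92.29238841868423 yaw -0.23777757826433854 near foot n 0.6375770818600467 top n 0.6495669034185737 rms 0.681645513247454 sd tilt 0.4551878318885041
[(268, -1.6), (269, -2.3), (270, -2.8), (271, -4.3), (272, 0.0), (273, 0.2), (274, 0.2), (275, 0.1), (276, -1.0), (277, 0.6), (278, -0.1)]
far top row 269.9717948717949 n [0.65570845]
```

step_arm(steps="0 0 0.5 0 0 0;0 0 1 0 0 0;0 0 1 0 0 0;0 0 1 0.026 0.117 0;0 0 0 0 0 1;0 0 0 0 0 1;0 0 0 0 0 1;0 0 0 0 0 1;0 0 0 0 0 1")

```text
clock: 23.82
ee_pos: [0.6636, -0.0388, 0.165]
orientation: [2.97, 1.02, 0.004]
contact_force: [0.6, -0.2, 1.0]
width: 0.0762
grip_force: 0.0
```

step_arm(steps="-0.13 0.03 0 0 0 1;0 0 0 0 0 1;0 0 0 0 0 1;0 0 0 0 0 1;0 0 0 0 0 0;0 0 0 0 0 0", jaw=50)

```text
clock: 24.58
ee_pos: [0.6607, -0.0382, 0.1638]
orientation: [2.451, 1.964, 0.002]
contact_force: [0.4, -0.1, 0.3]
width: 0.0499
grip_force: 0.0
```

```bash
python3 - <<'E'
from fit2 import *
d=snap('wrist','w14');o=bot.observe();print(o['clock'],o['ee_pos'],o['ee_pos']@n,o['ee_pos']@t,o['orientation'],o['width'])
T=np.array(d['T']);print(np.round(T,3).tolist())
cv2.imwrite('pics/w14v.png',d['image'][:,:,::-1])
import cv2 as c
R=c.Rodrigues(o['orientation'])[0];print('tcp px',px(d,o['ee_pos']+0.011*R[:,2]), 'stop front',px(d,[.658*n+s*t+[0,0,.04] for s in(.05,.1,.15)]))
E
```

```text
24.625 [ 0.66050892 -0.03817202  0.16351433] 0.6536514671385341 0.10231761984157654 [2.45025880e+00 1.96509964e+00 1.11159490e-03] 0.05010111911234451
[[0.976, -0.209, -0.064, 0.677], [-0.218, -0.932, -0.288, 0.037], [0.0, 0.295, -0.955, 0.299], [0.0, 0.0, 0.0, 1.0]]
tcp px [[321.68011054 305.37970934]] stop front [[328.26415949 296.999931  ]
 [328.09972323 232.0486289 ]
 [327.89699712 159.63395128]]
```

View pics/w14v.png

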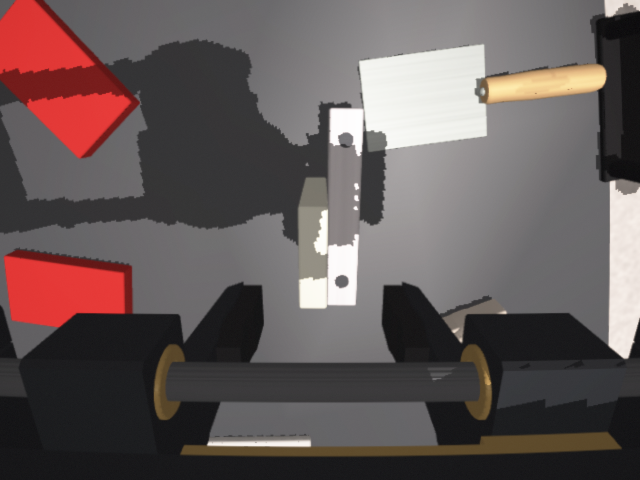

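The slab stands upright beside the stop, with its top face at cols 299-327 and rows 207-308. The stop's front edge is at col 329, about touching.

```bash
python3 - <<'E'
from fit2 import *
d=load('w14')
P=w(d,[(299,207),(327,207),(327,307.5),(299,308)],.1);print(np.round(P,4).tolist());m=P.mean(0);print(m,m@n,m@t,(P@n),(P@t))
print(np.arctan2(*(P[0]-P[3])[:2]),'yaw from edges')
print('stop', w(d,[(330,108),(329,304)],.04)@n, w(d,[(330,108),(329,304)],.04)@t)
E
```

```text
[[0.6554, -0.0065, 0.1], [0.6697, -0.0097, 0.1], [0.6571, -0.0671, 0.1], [0.6414, -0.0639, 0.1]]
[ 0.65589796 -0.03678099  0.1       ] 0.648850651998252 0.10270248781074877 [0.64191812 0.65662072 0.65642678 0.64043699] [0.1322269  0.13212058 0.07333744 0.07312503]
0.23805543631474418 yaw from edges
stop [0.65944096 0.65853267] [0.18269654 0.04426101]
```

step_arm(steps="-0.23 0.05 0 0 0 0;0 0 -1 0 0 0;0 0 -1 0 0 0;0 0 -1 0 0 0;0 0 -0.7 0 0 0;0 0 -0.3 0 0 0;0 0 0 0 0 0")

```text
clock: 25.5
ee_pos: [0.6555, -0.0371, 0.0821]
orientation: [-2.448, -1.968, 0.001]
contact_force: [-0.5, -0.3, 0.5]
width: 0.0501
grip_force: 0.0
```

step_arm(steps="0 0 0 0 0 0;0 0 0 0 0 0;0 0 0 0 0 0;0 0 0 0 0 0;0 0 0 0 0 0", jaw=10, squeeze=4)

```text
clock: 26.12
ee_pos: [0.6558, -0.0372, 0.0832]
orientation: [2.448, 1.968, 0.0]
contact_force: [-0.7, 0.2, 2.2]
width: 0.0163
grip_force: 4.0
```

step_arm(steps="0 0 0 0 0 0;0 0 0 0 0 0", squeeze=15)

```text
clock: 26.38
ee_pos: [0.6558, -0.0372, 0.0831]
orientation: [2.448, 1.968, 0.0]
contact_force: [-1.0, -0.7, 4.9]
width: 0.0159
grip_force: 15.0
```

Gripped by the broad faces at 16 mm with little side force. I'll nudge it gently against the stop to close the last millimetre.

step_arm(steps="0 0 0.02 0 0 0;0.05 -0.01 0 0 0 0;0 0 0 0 0 0")

```text
clock: 26.75
ee_pos: [0.6562, -0.0372, 0.0831]
orientation: [-2.448, -1.968, 0.001]
contact_force: [-3.4, -0.0, 5.5]
width: 0.0162
grip_force: 15.0
```

step_arm(steps="0.05 -0.01 0 0 0 0;0 0 0 0 0 0")

```text
clock: 27.0
ee_pos: [0.6568, -0.0374, 0.0832]
orientation: [-2.447, -1.967, 0.002]
contact_force: [-4.3, 0.9, 6.2]
width: 0.0156
grip_force: 15.1
```

step_arm(steps="0 0 0.03 0 0 0;0.05 -0.01 0.02 0 0 0;0 0 0 0 0 0")

```text
clock: 27.38
ee_pos: [0.657, -0.0374, 0.0832]
orientation: [-2.446, -1.966, 0.004]
contact_force: [-5.4, 0.8, 3.6]
width: 0.016
grip_force: 15.1
```

step_arm(steps="0.05 -0.01 0 0 0 0;0 0 0 0 0 0")

```text
clock: 27.62
ee_pos: [0.6572, -0.0374, 0.0832]
orientation: [-2.446, -1.965, 0.006]
contact_force: [-7.5, 1.4, 5.1]
width: 0.0157
grip_force: 15.1
```

It's firmly against the stop: n = 0.650 + 0.008 = 0.658. I'll relieve the press and let go.

step_arm(steps="-0.12 0.025 -0.03 0 0 0;0 0 0 0 0 0")

```text
clock: 27.88
ee_pos: [0.6567, -0.0374, 0.0832]
orientation: [-2.448, -1.968, 0.001]
contact_force: [-4.1, 1.6, 3.8]
width: 0.0157
grip_force: 15.0
```

step_arm(steps="0 0 0 0 0 0;0 0 0 0 0 0;0 0 0 0 0 0;0 0 0 0 0 0", jaw=40)

```text
clock: 28.38
ee_pos: [0.6575, -0.0375, 0.0835]
orientation: [2.448, 1.968, 0.0]
contact_force: [0.1, -0.7, 0.3]
width: 0.0402
grip_force: 0.0
```

step_arm(steps="0 0 1 0 0 0;0 0 1 0 0 0;0 0 1 0 0 0;0 0 1 0 0 0;0 0 0 0 0 0;0 0 0 0 0 0")

```text
clock: 29.12
ee_pos: [0.6569, -0.0374, 0.1633]
orientation: [-2.448, -1.968, 0.0]
contact_force: [-0.4, -0.4, -0.2]
width: 0.0397
grip_force: 0.0
```

```bash
python3 - <<'E'
from fit2 import *
d=snap('wrist','w15');o=bot.observe();print(o['clock'],o['ee_pos'],o['ee_pos']@n,o['ee_pos']@t)
g=cv2.cvtColor(d['image'],cv2.COLOR_RGB2GRAY).astype(int)
for r in(220,250,280,296):
    dd=np.diff(g[r-1:r+2,280:380].mean(0));print(r,[(281+int(j),int(dd[j])) for j in np.where(abs(dd)>8)[0]])
for c in(305,315,322): 
    dd=np.diff(g[170:330,c-1:c+2].mean(1));print(c,[(171+int(j),int(dd[j])) for j in np.where(abs(dd)>8)[0]])
cv2.imwrite('pics/w15v.png',d['image'][80:330,240:420,::-1])
E
```

```text
29.175 [ 0.6565305  -0.0373738   0.16260826] 0.6495942182019847 0.10225679230329555
220 [(289, -20), (290, -42), (305, 15), (306, 38), (307, 24), (322, 40), (323, 52), (324, 13), (327, -38), (328, -59), (329, -12), (364, -8), (365, -14), (366, -15), (367, -30)]
250 [(307, 10), (319, 16), (320, 18), (323, 36), (324, 28), (327, -44), (328, -50), (334, 9), (335, 60), (336, 40), (363, -22), (364, -76)]
280 [(306, 25), (307, 57), (308, 18), (309, 9), (320, -32), (323, 11), (324, 18), (327, -11), (328, -68), (329, -15), (334, 36), (335, 59), (336, 13), (340, -67), (341, -59), (342, -12), (353, 37), (354, 76), (355, 28), (361, -14), (362, -55), (363, -35)]
296 [(306, 22), (307, 61), (308, 31), (333, -9), (335, 14), (361, -30), (362, -65), (363, -10), (370, -20), (371, -59), (372, -30)]
305 [(245, 21), (246, 24)]
315 [(176, 12), (177, 28), (178, 19), (206, 8), (207, 11), (239, 9), (240, 11), (243, 59), (244, 30), (245, -9), (247, -38), (248, -41), (277, 15), (278, 61), (279, 27), (308, -41), (309, -63), (310, -9)]
322 [(176, 10), (177, 28), (178, 21), (207, 15), (208, 35), (209, 59), (210, 17), (213, -9), (217, -21), (220, -8), (221, -23), (223, 18), (224, 46), (225, 16), (228, -9), (249, -8), (250, -61), (251, -15), (253, -13), (279, 17), (280, 61), (281, 26), (308, -33), (309, -70), (310, -12)]
```

The slab now touches the stop (its face at col 334.5, the stop at 335), standing free and upright. Next I'll take it by its broad faces and carry it to the rack.

step_arm(steps="0 0 -1 0 0 0;0 0 -1 0 0 0;0 0 -1 0 0 0;0 0 -0.7 0 0 0;0 0 -0.3 0 0 0;0 0 0 0 0 0")

```text
clock: 29.92
ee_pos: [0.6571, -0.0374, 0.083]
orientation: [-2.448, -1.968, 0.001]
contact_force: [0.6, 0.4, 0.8]
width: 0.0399
grip_force: 0.0
```

step_arm(steps="0 0 0 0 0 0;0 0 0 0 0 0;0 0 0 0 0 0;0 0 0 0 0 0", jaw=10, squeeze=5)

```text
clock: 30.42
ee_pos: [0.6575, -0.0375, 0.0844]
orientation: [2.448, 1.968, 0.001]
contact_force: [-1.5, 0.9, 4.6]
width: 0.0162
grip_force: 5.0
```

step_arm(steps="0 0 0 0 0 0;0 0 0 0 0 0;0 0 0.1 0 0 0;0 0 0.3 0 0 0;0 0 0.8 0 0 0;0 0 1 0 0 0;0 0 1 0 0 0;0 0 1 0 0 0", squeeze=35)

```text
clock: 31.42
ee_pos: [0.6577, -0.0375, 0.1698]
orientation: [2.448, 1.968, 0.002]
contact_force: [0.7, 0.4, -2.3]
width: 0.0157
grip_force: 34.7
```

step_arm(steps="-0.78 -0.98 0 0 0 0.18;-0.78 -0.98 0 0 0 0;-0.78 -0.98 0 0 0 0;-0.78 -0.98 0 0 0 0;-0.78 -0.98 0 0 0 0;-0.78 -0.98 0 0 0 0;-0.78 -0.98 0 0 0 0;-0.78 -0.98 0 0 0 0;-0.78 -0.98 0 0 0 0;-0.78 -0.98 0 0 0 0;-0.78 -0.98 0 0 0 0;-0.78 -0.98 0 0 0 0")

```text
clock: 32.92
ee_pos: [0.4684, -0.2738, 0.1673]
orientation: [-2.418, -2.005, 0.0]
contact_force: [1.1, 0.2, -3.0]
width: 0.016
grip_force: 34.7
```

step_arm(steps="-0.05 -0.1 0 0 0 0;0 0 0 0 0 0;0 0 0 0 0 0")

```text
clock: 33.3
ee_pos: [0.4693, -0.2742, 0.1675]
orientation: [-2.417, -2.007, -0.001]
contact_force: [0.5, -0.4, -2.7]
width: 0.0155
grip_force: 34.7
```

```bash
python3 - <<'E'
from h import *
d=snap('wrist','w16');s=snap('scene','s16');o=bot.observe();print(o['clock'],o['ee_pos'],o['orientation'],o['contact_force'],o['width'])
A=cv2.resize(d['image'][60:360,190:490,::-1],(500,500),interpolation=2)
B=cv2.resize(s['image'][180:330,130:220,::-1],(300,500),interpolation=2)
cv2.imwrite('pics/m16.png',np.hstack([A,B]))
rc=np.array([.5087,-.2818]);y=-.186;X=np.array([np.cos(y),np.sin(y)]);Y=np.array([-X[1],X[0]])
for n,P in(('div tops',[np.r_[rc+X*x+Y*yy,.048] for x in(-.054,-.052,-.028,-.026) for yy in(.035,-.035)]),):
    print(n,np.round(px(d,P)).tolist(),np.round(px(s,P)).tolist())
E
```

```text
33.4 [ 0.46939676 -0.27413792  0.16748304] [-2.41634811e+00 -2.00758802e+00 -2.45938635e-04] [-0.57174889 -0.15515121 -1.38697892] 0.01546309361425215
div tops [[301.0, 180.0], [303.0, 278.0], [304.0, 180.0], [306.0, 278.0], [341.0, 180.0], [339.0, 278.0], [344.0, 180.0], [342.0, 278.0]] [[194.0, 230.0], [159.0, 232.0], [194.0, 230.0], [158.0, 233.0], [193.0, 240.0], [157.0, 242.0], [193.0, 240.0], [157.0, 243.0]]
```

View pics/m16.png

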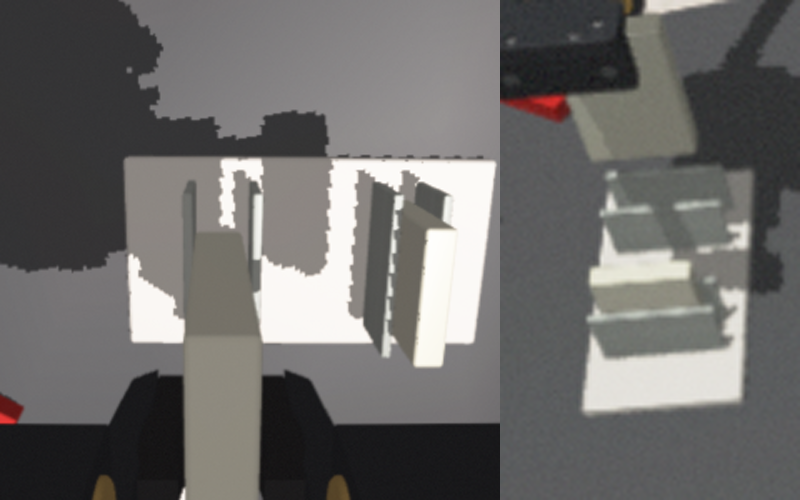

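The wrist crop shows the slab hanging over the free slot. The dividers are at crop x 184-196 and 249-262, with far ends at y≈180. The base plate corners are at (125,158), (495,160), (475,342) and (131,342).

```bash
python3 - <<'E'
from h import *
d=load('w16');o=[190,60];f=lambda c:np.array(c)*.6+o
P=w(d,f([(125,158),(495,160),(475,342),(131,342)]),.008);c=P.mean(0)[:2];print(np.round(P,4).tolist(),c)
e=np.diff(np.r_[P,P[:1]],axis=0)[:,:2];print(np.linalg.norm(e,axis=1),np.arctan2(e[:,1],e[:,0]))
y=-.186;X=np.array([np.cos(y),np.sin(y)]);Y=np.array([-X[1],X[0]]);rc=np.array([.5087,-.2818])
print('plate shift in rack axes', (c-rc)@X,(c-rc)@Y)
D=w(d,f([(184,181),(262,183)]),.048)[:,:2];print('div outer tops, rack coords (old centre)',(D-rc)@X,(D-rc)@Y)
g=cv2.cvtColor(d['image'],cv2.COLOR_RGB2GRAY).astype(int)
for r in(174,182,190,255,262):
    dd=np.diff(g[r-1:r+2,285:365].mean(0));print(r,[(286+int(j),int(dd[j])) for j in np.where(abs(dd)>10)[0]])
# slab foot far-side corners (bottom edge at z~.086)
S=w(d,f([(195,233),(241,233)]),.167-.0835)[:,:2];print('slab foot +t corners',(S-rc)@X,(S-rc)@Y)
t=np.array([.469397,-.274138]);print('tcp',(t-rc)@X,(t-rc)@Y)
E
```

```text
[[0.4358, -0.2198, 0.008], [0.6002, -0.251, 0.008], [0.5849, -0.3382, 0.008], [0.4186, -0.3069, 0.008]] [ 0.50986205 -0.27898898]
[0.16739762 0.08856346 0.16920661 0.08883276] [-0.18776073 -1.74540029  2.95545499  1.37579061]
plate shift in rack axes 0.0006221697535014213 0.002977429453054784
div outer tops, rack coords (old centre) [-0.05445234 -0.02385944] [0.04253241 0.04177479]
174 [(300, -16), (301, -16), (307, 14), (308, 31), (323, 54), (324, 48), (329, -58), (330, -38), (339, -18), (340, -24), (345, 16), (346, 47), (347, 27), (348, -44)]
182 [(299, -12), (305, -13), (307, 16), (308, 30), (322, 54), (323, 48), (330, -23), (331, -72), (332, -14), (339, -23), (340, -16), (341, 25), (342, 61), (343, 46), (344, 13), (347, -40), (348, -59)]
190 [(299, -11), (300, -11), (305, -11), (307, 14), (308, 31), (321, 25), (322, 46), (323, 28), (329, -11), (330, -82), (331, -19), (339, -23), (340, -14), (341, 34), (342, 66), (343, 36), (344, 10), (347, -52), (348, -45)]
255 [(300, -35), (301, -83), (302, -13), (345, 40), (346, 69), (347, 20)]
262 [(299, -10), (300, -74), (301, -35), (346, 27), (347, 65), (348, 27)]
slab foot +t corners [-0.04890406 -0.03302927] [0.02943565 0.0294486 ]
tcp -0.04004202338443745 0.00026156505914797683
```

Relative to the slot, the slab should shift about +1.4 mm across and +4 mm along. I'll correct that and lower.

step_arm(steps="0.1 0.18 0 0 0 0;0 0 0 0 0 0;0 0 -0.5 0 0 0;0 0 -0.7 0 0 0;0 0 -0.5 0 0 0;0 0 -0.5 0 0 0;0 0 0 0 0 0")

```text
clock: 34.28
ee_pos: [0.4701, -0.2705, 0.122]
orientation: [-2.415, -2.005, 0.001]
contact_force: [0.3, 0.1, -1.5]
width: 0.0158
grip_force: 34.7
```

step_arm(steps="0 0 -0.5 0 0 0;0 0 -0.4 0 0 0;0 0 -0.3 0 0 0;0 0 0 0 0 0")

```text
clock: 34.78
ee_pos: [0.4706, -0.2708, 0.0988]
orientation: [-2.416, -2.006, 0.001]
contact_force: [0.9, 0.6, -1.9]
width: 0.0156
grip_force: 34.7
```

step_arm(steps="0 0 -0.15 0 0 0;0 0 -0.1 0 0 0;0 0 0 0 0 0")

```text
clock: 35.15
ee_pos: [0.471, -0.271, 0.0944]
orientation: [-2.417, -2.006, 0.0]
contact_force: [-0.0, 1.2, -1.7]
width: 0.0155
grip_force: 34.7
```

step_arm(steps="0 0 -0.05 0 0 0;0 0 -0.04 0 0 0;0 0 0 0 0 0")

```text
clock: 35.52
ee_pos: [0.471, -0.271, 0.0927]
orientation: [-2.417, -2.007, 0.0]
contact_force: [-0.2, -0.9, -2.9]
width: 0.0157
grip_force: 34.7
```

step_arm(steps="0 0 -0.04 0 0 0;0 0 0 0 0 0")

```text
clock: 35.78
ee_pos: [0.4712, -0.2712, 0.0923]
orientation: [2.417, 2.006, 0.0]
contact_force: [-0.7, 0.1, -0.1]
width: 0.0161
grip_force: 34.8
```

step_arm(steps="0 0 -0.04 0 0 0;0 0 0 0 0 0")

```text
clock: 36.02
ee_pos: [0.4714, -0.2712, 0.0923]
orientation: [2.417, 2.006, 0.0]
contact_force: [-2.3, 1.9, 6.7]
width: 0.0159
grip_force: 34.8
```

```bash
python3 - <<'E'
from h import *
d=snap('wrist','w17');o=bot.observe();print(o['clock'],o['ee_pos'],o['contact_force'],o['moment'])
g=cv2.cvtColor(d['image'],cv2.COLOR_RGB2GRAY).astype(int)
for r in range(100,270,14):
    dd=np.diff(g[r-1:r+2,270:375].mean(0));print(r,[(271+int(j),int(dd[j])) for j in np.where(abs(dd)>12)[0]])
E
```

```text
36.075 [ 0.47139899 -0.27125639  0.09231854] [-3.28388035  1.42859484  5.60448748] [ 0.28110184  0.39426413 -0.00267676]
100 [(297, 12), (298, 39)]
114 [(276, 12), (278, 16), (280, -29), (294, 32)]
128 [(283, 19), (289, -14), (293, 15), (294, 39)]
142 [(289, 13), (290, 30), (292, 12)]
156 [(341, 27), (342, 37)]
170 []
184 [(346, 27), (347, 43), (348, 18), (350, -66), (351, -12), (356, 13), (361, 14), (362, 18), (366, 13), (367, 17), (370, -14), (371, -62), (372, -13)]
198 [(291, -21), (300, 27), (342, -30), (349, 16), (350, 62), (351, 62)]
212 [(287, -18), (300, 23), (301, 18), (337, 13), (341, -13), (342, -34), (353, 27), (354, 75), (355, 29)]
226 [(288, -16), (296, -13), (300, 19), (301, 24), (304, -16), (341, -14), (342, -27), (346, 14), (353, 65), (354, 60)]
240 [(288, -19), (296, -16), (300, 16), (301, 28), (343, -15), (346, 15), (354, 20)]
254 [(288, -18), (296, -14), (301, 18), (353, 12)]
268 [(279, -18), (280, -72), (281, -15), (289, -14), (296, -12), (300, 20), (301, 18), (351, 14), (352, 69), (353, 48)]
```

```bash
python3 - <<'E'
from h import *
d=load('w17');y=-.1865;X=np.array([np.cos(y),np.sin(y)]);Y=np.array([-X[1],X[0]])
c=np.array([.4714,-.27125])
for nm,hx,yy,z in(('slab at +t end',.008,.03,.048),('slab top',.008,.03,.108),('div in',.012,.035,.048),('div out',.016,.035,.048),('div out near',.016,.01,.048),('div in bottom',.012,.035,.008)):
    print(nm,np.round(px(d,[np.r_[c+s*hx*X+yy*Y,z] for s in(-1,1)]),1).tolist())
# invert: measured outer tops 288/354 at row 226, with z .048
P=w(d,[(287.5,226),(353.5,226),(295.7,226),(345.8,226)],.048)[:,:2];print('X rel slab',(P-c)@X,'Y',(P-c)@Y)
g=cv2.cvtColor(d['image'],cv2.COLOR_RGB2GRAY).astype(int)
for cc in(291,292,349,350,351): 
    dd=np.diff(g[140:262,cc-1:cc+1].mean(1));print(cc,[(141+int(j),int(dd[j])) for j in np.where(abs(dd)>10)[0]])
for r in(280,300,320):
    dd=np.diff(g[r-1:r+2,250:390].mean(0));print(r,[(251+int(j),int(dd[j])) for j in np.where(abs(dd)>10)[0]])
E
```

```text
slab at +t end [[305.3, 216.0], [338.9, 216.0]]
slab top [[297.6, 262.2], [346.3, 262.3]]
div in [[296.7, 205.8], [347.5, 205.8]]
div out [[288.3, 205.8], [355.9, 205.8]]
div out near [[289.6, 255.3], [354.6, 255.4]]
div in bottom [[301.2, 189.8], [343.2, 189.8]]
X rel slab [-0.01662633  0.0150922  -0.01268301  0.01139053] Y [0.02502847 0.0250589  0.02503169 0.02505481]
291 [(141, 18), (142, 39), (145, -16), (149, -30), (171, 10), (172, 28), (173, 27), (174, 13)]
292 [(141, 27), (142, 21), (149, -46), (171, 10), (172, 28), (173, 27), (174, 12)]
349 [(165, -12), (166, -47), (167, -12), (172, 25), (173, 33), (174, 12), (183, 48), (184, 46), (192, -28), (193, -33), (194, -14), (195, -27), (196, -20), (198, -11)]
350 [(165, -11), (166, -37), (169, -12), (172, 25), (173, 33), (174, 12), (183, 24), (184, 29), (186, 12), (187, 26), (188, 11), (193, -10), (195, -19), (196, -24), (197, -15), (198, -28), (199, -19), (201, -12)]
351 [(166, -14), (168, -10), (169, -35), (172, 25), (173, 33), (174, 13), (186, 39), (187, 46), (198, -21), (199, -25), (200, -12), (201, -29), (202, -20), (204, -11)]
280 [(282, -10), (283, -84), (284, -21), (289, -19), (297, -12), (300, 19), (301, 21), (347, -13), (351, 28), (352, 73), (353, 30)]
300 [(251, 19), (262, -69), (263, -97), (264, -42), (299, 16), (300, 43), (301, 43), (346, -22), (347, -59), (348, -25), (381, 37), (382, 89), (383, 72), (384, 19)]
320 [(300, 38), (301, 54), (302, 13), (345, -17), (346, -45), (347, -40), (348, -10)]
```

```bash
python3 - <<'E'
from h import *
d=load('w17');y=-.1865;X=np.array([np.cos(y),np.sin(y)]);Y=np.array([-X[1],X[0]]);c=np.array([.4714,-.27125])
print('plate edge Y rel (want .045)',(w(d,[(291,172.5),(350,172.5)],.008)[:,:2]-c)@Y,'div end Y rel (want .035)',(w(d,[(291,197.5),(352,198)],.048)[:,:2]-c)@Y)
g=cv2.cvtColor(d['image'],cv2.COLOR_RGB2GRAY).astype(int)
for cc in(310,320,330):
    dd=np.diff(g[190:340,cc-2:cc+3].mean(1));print(cc,[(191+int(j),int(dd[j])) for j in np.where(abs(dd)>6)[0]])
print('slab top +t edge pred',px(d,[np.r_[c+.03*Y,.108]]),'-t',px(d,[np.r_[c-.03*Y,.108]]))
E
```

```text
plate edge Y rel (want .045) [0.04489734 0.04492515] div end Y rel (want .035) [0.03897806 0.03876481]
310 [(199, -11), (261, 7), (262, 8)]
320 [(199, -12), (261, 8), (262, 8)]
330 [(199, -11), (261, 7), (262, 9)]
slab top +t edge pred [[321.94904294 262.23491447]] -t [[321.85676351 409.79187184]]
```

The slab is centred: 0.7 mm across, with the plate edge 44.9 mm from the slab's middle against 45 expected. I'll release gently and withdraw.

step_arm(steps="0 0 0.03 0 0 0;0 0 0 0 0 0;0 0 0 0 0 0", squeeze=5)

```text
clock: 36.45
ee_pos: [0.4714, -0.2713, 0.0922]
orientation: [2.417, 2.006, 0.0]
contact_force: [-1.0, 0.5, 4.6]
width: 0.0162
grip_force: 5.0
```

step_arm(steps="0 0 0 0 0 0;0 0 0 0 0 0;0 0 0 0 0 0;0 0 0 0 0 0;0 0 0 0 0 0", jaw=40)

```text
clock: 37.08
ee_pos: [0.471, -0.271, 0.0916]
orientation: [-2.417, -2.006, 0.0]
contact_force: [-0.2, 0.1, -0.0]
width: 0.04
grip_force: 0.0
```

step_arm(steps="0 0 0.5 0 0 0;0 0 1 0 0 0;0 0 1 0 0 0;0 0 1 0 0 0;0 0 1 0 0 0;0 0 1 0 0 0;0 0 0 0 0 0;0 0 0 0 0 0;0 0 0 0 0 0;0 0 0 0 0 0;0 0 0 0 0 0;0 0 0 0 0 0")

```text
clock: 38.58
ee_pos: [0.4709, -0.271, 0.2015]
orientation: [-2.417, -2.006, 0.0]
contact_force: [0.1, 0.5, 0.0]
width: 0.04
grip_force: 0.0
```

```bash
python3 - <<'E'
from h import *
d=snap('wrist','w18');o=bot.observe();print(o['clock'],o['ee_pos'],o['contact_force'],o['width'])
g=cv2.cvtColor(d['image'],cv2.COLOR_RGB2GRAY).astype(int)
y=-.1865;X=np.array([np.cos(y),np.sin(y)]);Y=np.array([-X[1],X[0]]);c=np.array([.4714,-.27125])
pr=px(d,[np.r_[c+sx*.008*X+sy*.03*Y,.108] for sy in(1,-1) for sx in(-1,1)]);print('slab top pred',np.round(pr,1).tolist())
print('divs pred',np.round(px(d,[np.r_[c+x*X+.035*Y,.048] for x in(-.016,-.012,.012,.016)]),1).tolist())
for f in(.3,.6,.9):
    r=int(pr[0,1]+f*(pr[2,1]-pr[0,1]));dd=np.diff(g[r-1:r+2,260:385].mean(0));print(r,[(261+int(j),int(dd[j])) for j in np.where(abs(dd)>10)[0]])
for cc in(316,322,328):
    dd=np.diff(g[100:380,cc-1:cc+2].mean(1));print(cc,[(101+int(j),int(dd[j])) for j in np.where(abs(dd)>10)[0]])
E
```

```text
38.625 [ 0.47099579 -0.2710273   0.20156686] [-0.93080838  0.06609492 -0.37490905] 0.04035438912122984
slab top pred [[309.7, 195.5], [336.5, 195.5], [310.6, 287.2], [335.4, 287.2]]
divs pred [[301.5, 172.5], [306.9, 172.5], [339.2, 172.6], [344.6, 172.6]]
222 [(271, 33), (272, 76), (273, 18), (292, -55), (293, -20), (294, -25), (301, -13), (306, -13), (308, 28), (309, 74), (310, 52), (319, -43), (320, -55), (336, -33), (338, 48), (339, 59), (340, 16), (343, 20)]
250 [(272, 27), (273, 80), (274, 25), (302, -38), (303, 12), (306, -32), (307, -25), (308, 36), (309, -32), (314, 11), (315, 10), (316, -39), (333, 35), (334, 59), (336, -74), (337, -14), (338, 58), (339, 17), (343, 26)]
277 [(308, 25), (309, 58), (310, 31), (332, -11), (333, -34), (334, -69), (335, -12)]
316 [(123, -11), (125, -40), (126, -14), (153, 12), (154, 36), (155, 26), (172, -13), (195, 11), (196, 36), (197, 61), (198, 25), (210, -24), (213, 15), (214, 12), (224, -38), (225, -20), (226, -39), (250, 16), (251, 20), (252, 18), (253, 17), (256, 14), (257, 14), (285, -10), (286, -55), (287, -53), (348, 14), (349, 23), (350, 26), (351, 26), (352, 19), (362, -37), (363, -120), (364, -38)]
322 [(124, -48), (125, -21), (153, 13), (154, 34), (155, 26), (172, -12), (196, 11), (261, 16), (262, 18), (264, 39), (265, 24), (286, -51), (287, -58), (356, 11), (357, 22), (358, 36), (359, 25), (360, 15), (362, -36), (363, -117), (364, -36)]
328 [(126, -28), (131, -19), (147, 23), (148, 19), (150, -18), (154, 13), (155, 20), (158, 20), (159, 27), (160, -23), (161, -10), (162, -14), (172, -12), (196, 11), (263, 64), (264, 37), (286, -49), (287, -61), (362, -17), (363, -40)]
```

```bash
python3 -c "
from station import bot
print(bot.job_done())"
```

```text
the job is handed in; nothing more can be done
None
```

The slab was tipped up and left standing against the stop, then regripped by its broad faces and released upright in the free rack slot, about 0.7 mm off centre; the job was handed in at about 38.6 s of the 56 s allowed.

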